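Clamp the sample cell and set the photometer's light selector to half

ROBOT

A 7-joint arm with a two-finger parallel gripper is mounted at the origin on the work surface. World frame = base frame: x ahead of the robot, y to its left, z up, the work surface at z = 0. Lengths are in m, angles in rad, forces in N, time in s.
With the tool pointing down it reaches from about 0.35 to 0.775 m from the base axis. Payload 3.1 kg.
Tool frame: the origin (TCP) lies midway between the tips of the shut fingers; the grasp point (between the pads) lies 19 mm behind it; x points along the fingers, y is the direction in which the jaws open and shut, and the axes are right-handed (so a half turn about x gives the same grasp; the last joint's range is limited). The gripper opens to 85 mm and grips with 20 to 120 N. Pads are 22 mm wide; open, the fingers measure 114 mm over their backs; the gripper's body (76 mm by 85 mm) begins 54 mm behind the grasp point. The pads swing forward as they close: fully open they stand 13 mm farther back than shut.
Start: joints at [1.142, 0.311, 0.014, 1.512, -0.004, 1.319, -0.027], TCP at [0.208, -0.509, 0.231] pointing down, gripper open.
Joint ranges: [-2.7, 2.7], [-0.3, 1.91], [-1.27, 1.3], [0.12, 2.57], [-1.44, 4.58], [0.2, 2.03], [-3.05, 3.05]. Speed limits (rad/s): [2.79, 2.79, 3.14, 3.14, 3.14, 3.14, 3.14].

INTERFACE

Orientations are given as a rotation vector (axis times angle).
In Python, from bench import bot gives the robot as it stands.
- The arm moves only by the tool move_arm, never from a script. Its argument "series" is text: rows parted by semicolons, each of 5 numbers parted by spaces: the shift along the tool's x, y, z in m, then the turn about the tool's x in rad, then the closure, from 0 (fully open) to 1 (shut). A call has 1 to 12 rows; each row is the pose to reach, as a shift and turn from the pose commanded when the call began, along the tool's axes at that moment; what a row does not reach only later rows make up. A row lasts 1/10 s, in which the tool goes at most 50 mm and 8.59 degrees, less where a joint would pass 70% of its speed; a pose out of reach is approached as far as the arm can. A call with a gripper value outside its range is refused whole. The fingers move at their own pace and stop on an object; "newtons" is the grip in N (left out, the last holds). Time passes only in rows, so rows that repeat a pose let the fingers close. It gives the time, the measured TCP pose, the force and the opening at its end, in the units of the state.
- bot.observe(): the state, without advancing time (a new reading comes with each control period).
- bot.capture(name): name is "scene" or "side" or "wrist"; returns (picture, depth): 420x560x3 uint8, blue, green, red; 420x560 float32, m along the optical axis (not along the pixel's ray), 0 where there is no reading.
- bot.camera_params(name): a dict with "camera_matrix" (3x3 intrinsics, pixels), "origin" and "attitude" of the camera in the world. Camera axes: x right, y down, z forward; pixel columns grow to the right and rows downward; lengths in m; the calibration is good to about 2 mm. A picture is of the moment at which its call begins: read the wrist's pose just before it. camera_params takes no time and is no camera call; for the wrist camera it gives the pose at the moment of the call.
- bot.hand_in(): hands the job in, once; it reports no verdict.
The state is a dict: "time": time; "q": joint angles; "dq": joint speeds; "effort": joint torques, N m; "tool_pos": TCP position; "eef_rot": TCP orientation; "contact_force": force on the tool from outside, world axes, zero at the start; "wrist_torque": the same for the moment, N m; "grip_width": finger opening in m.
Only numpy, scipy, OpenCV 4.12 (cv2) and the standard library are available. Lean on these libraries where they do the work, as an engineer would, in place of code of your own. Each camera call takes 0.05 s, during which the arm holds its last target.

TASK

Get the bench photometer ready: slide its clamp jaw shut on the glass sample cell until it presses the cell against the sprung rubber pad with about 10 newtons (never more than 15), and let go so the cell stays clamped upright. Then pull the light-selector rod under the overhanging hood out to its middle click, not through to the outer click, and let go. Leave the jar, the vial and the divided tray alone.

Things in the scene. Friction and masses are not known exactly. Their poses are not given: they have to be found in the camera images.
- photometer: white bench instrument, fixed. Origin on the table below the head; z up, x away from the robot side, y to its left. Base plate x -100..100, y -150..190 mm, 30 mm high; on it the head, x -50..70, y -50..40, up to z 205 mm. The cell clamp lies along x at y = 135 mm, open from above; its 55 mm high backstop (top at z 85 mm) stands at x 82..102 mm.
- hood_edge (a point): middle of the lower outer edge of the grey hood on the head. The hood overhangs the knob: photometer x -32..32, y -110 (this edge) to 40, z 205..260 mm, with a round port on it up to z 305 mm. An upright gripper does not fit under it: come from the -y side with the tool leaning 35 to 45 degrees, fingers pointing to +y and down.
- rod_knob (a point): centre of the selector rod's black knob, a cylinder 22 mm in diameter and 20 mm long with its axis along photometer y, at x = 0, 100 mm above the table, on an 8 mm steel rod. Fully in, this point is at y = -95 mm, 45 mm out from the head's side face; the hood's underside is 105 mm above it and reaches 15 mm farther out.
- rod (a joint): rod travel in m along photometer -y: 0 fully-in click, 0.010 middle click, 0.020 outer click. It starts in the inner click. A pull of 11 to 15 N breaks it out; the resistance then fades and, past about 5 mm, it draws itself on into the middle click (which catches it from 3.5 mm either side); there it resists again, and leaving takes another 11 to 15 N.
- jaw (a joint): clamp jaw travel in m along photometer +x: 0 = fully open (70 mm between jaw and pad), grows as it closes; starts at 0 to 0.016. Sliding it takes 2 N (friction), so a push of 12 N presses the cell with 10 N. It stays where it is left, but when let go on the cell it springs back up to 3 mm, leaving 1 to 2 N on the cell.
- jaw_handle (a point): grip point of the jaw's black upright handle, a post 14 mm (x) by 24 mm (y), its top 104 mm above the table, this point 16 mm below the top, on the post's axis. The handle stands 50 mm to the -x side of the jaw's pressing face.
- jaw_face (a point): centre of the jaw's flat pressing face (faces photometer +x), 51 mm above the table; the face is 30 mm wide and its top is 71 mm above the table.
- pad_face (a point): centre of the black rubber pad that the cell is pressed against; it faces the jaw (photometer -x) and gives way 1 mm for each 5 N, 5 mm at most (25 N).
- cell: square glass sample cell, 24 by 24 by 42 mm with a 20 mm square, 8 mm high white cap (50 mm in all), loose, about 60 g, standing on the base plate between jaw and pad, not necessarily touching either and perhaps turned up to 0.15 rad. Origin: centre of its underside, z up.
- jar: bystander: jar 60 mm in diameter, 65 mm high, with a white lid; origin under its centre.
- vial: bystander: amber vial 28 mm in diameter, 55 mm high; origin under its centre.
- tray: bystander: small open divided tray, 70 by 100 by 35 mm; origin under its centre.

How it is judged:
On the way, in this order (a step that is already met when the one before it is completed fails the run):
1. the jaw presses the cell against the pad with more than 6 N (contact force between jaw and cell above 6 N and contact force between cell and pad above 6 N), for 0.2 s.
2. the rod is at its middle click (value of joint rod between 0.0075 and 0.0125 m), for 0.2 s.
At the end, for the whole second after the job is handed in: the rod rests within 2 mm of its middle click, and the cell stands upright (within 0.1 rad), at rest, still held between jaw and pad (more than 0.4 N at each) (value of joint rod between 0.008 and 0.012 m and contact force between jaw and cell above 0.4 N and contact force between cell and pad above 0.4 N and angle between cell's own z axis and vertical below 0.1 rad and linear speed of cell below 0.02 m/s); the robot touches nothing.
It fails at once if the cell is squeezed with more than 16 N (contact force between jaw and cell above 16 N or contact force between cell and pad above 16 N).
It fails at once if the rod is pulled through to the outer click (value of joint rod above 0.0165 m).
It fails at once if the jar, vial or tray is moved more than 15 mm (distance of any of jar, vial, tray from where it was at the start of the episode above 0.015 m).
It also fails if it takes over 72 s, if anything falls off the work surface, if the arm or the gripper's body presses on something with over 40 N, if the wrist force passes 120 N, or if a joint passes its speed limit or range.

## Working session

There is one attempt and no reset: what is moved stays moved. The work goes in short steps, Python scripts to look and compute and a tool call to move; the robot and the scene stay as the last step left them, time stands still between calls to the robot, and variables do not carry over. Pictures are saved under pics/ and viewed, and the job is handed in when it is done.

Besides the shell and the picture viewer there is one more tool, called after ">>>" as name(argument=value, ...) on one line, values as JSON. move_arm: Moves the arm, as the interface text tells. Its arguments: {"type":"object","properties":{"series":{"type":"string"},"newtons":{"type":"number"}},"required":["series"]}

```bash
ls; mkdir -p pics; python3 - <<'E'
from bench import bot
import cv2,numpy as np
s=bot.observe(); print(s)
for n in ["scene","side","wrist"]:
    p=bot.camera_params(n); print(n,p)
    im,d=bot.capture(n); cv2.imwrite(f"pics/{n}0.png",im); np.save(f"pics/{n}0.npy",d)
E
```

```text
pics
{'time': 0.0, 'q': array([ 1.14227817,  0.31174946,  0.01398416,  1.51307172, -0.0044047 ,
        1.31919848, -0.02722623]), 'dq': array([-0.00120289,  0.00117343,  0.00045244,  0.00078829,  0.00095143,
       -0.0022706 , -0.00075302]), 'effort': array([ 4.44394823e-05, -3.79915130e+01,  1.46189486e-01, -2.30591047e+01,
        1.22966745e-02,  1.37231452e-02, -2.16605503e-05]), 'tool_pos': array([ 0.20722196, -0.5086736 ,  0.23020208]), 'eef_rot': array([ 2.00979922,  0.39619242, -2.0109251 ]), 'contact_force': array([-0.50622766,  0.13718181, -0.78179011]), 'wrist_torque': array([0.0172563 , 0.02116061, 0.00779833]), 'grip_width': 0.08531467745466996}
scene {'camera_matrix': array([[460.79186963,   0.        , 284.58978068],
       [  0.        , 460.79186963, 209.50851046],
       [  0.        ,   0.        ,   1.        ]]), 'origin': array([ 1.39314936, -0.09614837,  0.77460434]), 'attitude': array([-1.80568773, -1.56043893,  0.72014838])}
side {'camera_matrix': array([[492.02483543,   0.        , 283.76556732],
       [  0.        , 492.02483543, 215.04337795],
       [  0.        ,   0.        ,   1.        ]]), 'origin': array([0.53866828, 0.87055817, 0.7037594 ]), 'attitude': array([-0.17782937,  2.7165162 , -1.43842363])}
wrist {'camera_matrix': array([[344.1300802 ,   0.        , 278.65789934],
       [  0.        , 344.1300802 , 211.15515744],
       [  0.        ,   0.        ,   1.        ]]), 'origin': array([ 0.27076865, -0.48347486,  0.37213313]), 'attitude': array([ 2.41237524, -1.62018079, -0.22753862])}
```

View pics/scene0.png

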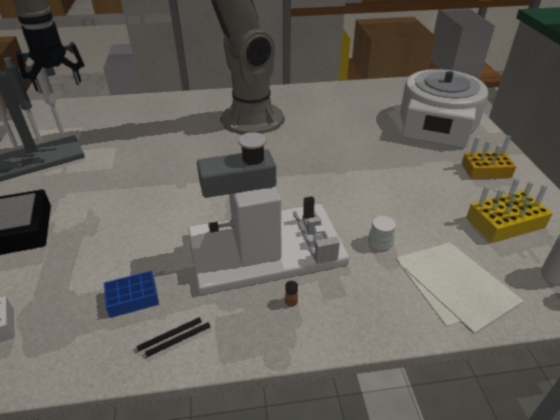

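View pics/side0.png

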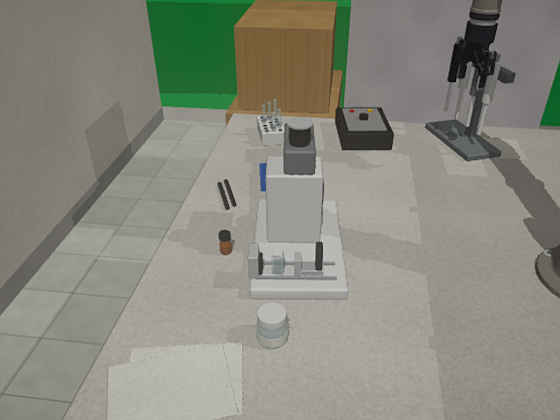

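View pics/wrist0.png

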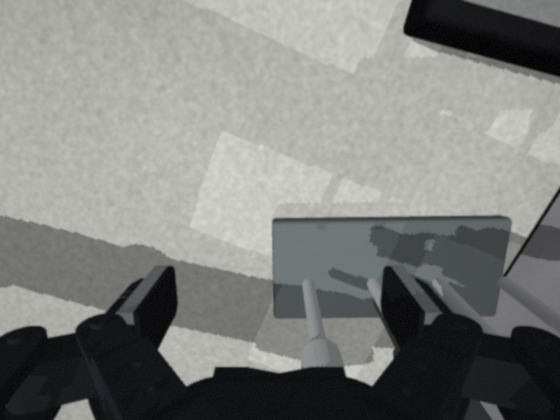

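The scene view shows the photometer at about (265,235), its handle at (308,207) and its knob at (214,227). The vial, jar and tray stand clear of it. The side view shows the clamp from its open side, with the handle at (319,256), the cell at (279,262) and the backstop at (254,262). I'll enlarge both views and measure.

```bash
python3 - <<'E'
import cv2,numpy as np
a=cv2.imread("pics/scene0.png")[130:300,180:400]; cv2.imwrite("pics/sc1.png",cv2.resize(a,None,fx=3.5,fy=3.5,interpolation=cv2.INTER_CUBIC))
a=cv2.imread("pics/side0.png")[110:310,220:370]; cv2.imwrite("pics/si1.png",cv2.resize(a,None,fx=3,fy=3,interpolation=cv2.INTER_CUBIC))
a=cv2.imread("pics/side0.png")[230:305,235:355]; cv2.imwrite("pics/si2.png",cv2.resize(a,None,fx=6,fy=6,interpolation=cv2.INTER_CUBIC))
E
```

```text
(no output)
```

View pics/sc1.png

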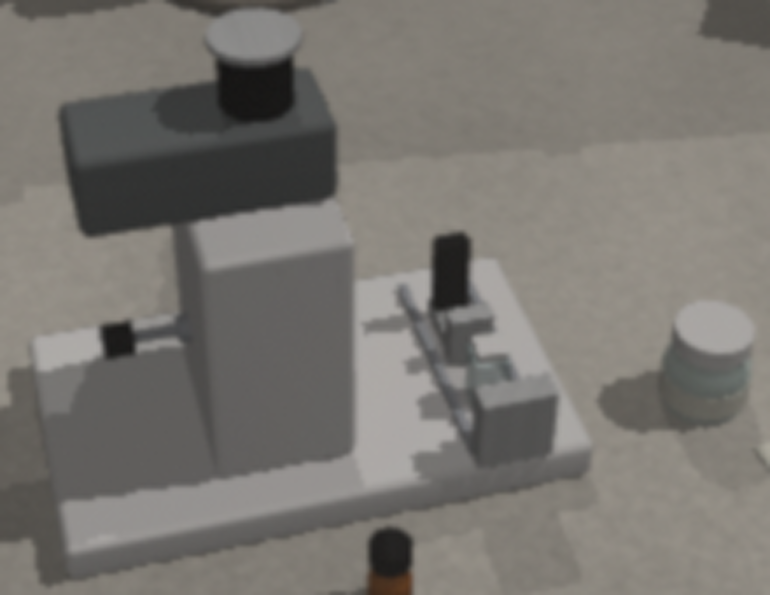

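View pics/si1.png

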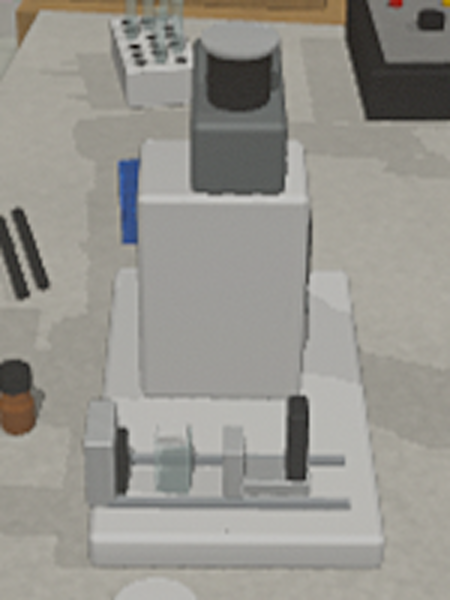

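View pics/si2.png

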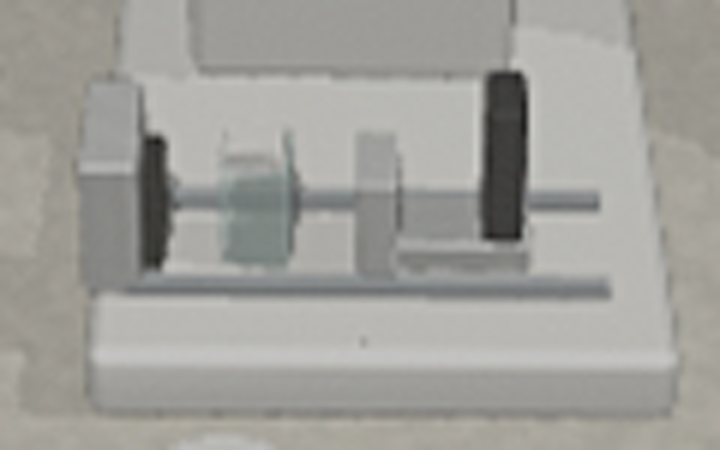

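```bash
cat > h.py <<'E'
import numpy as np,cv2
from scipy.spatial.transform import Rotation as R
from scipy.optimize import least_squares
def proj(p,X):
    K,o,A=p["camera_matrix"],p["origin"],R.from_rotvec(p["attitude"]).as_matrix()
    c=(np.atleast_2d(X)-o)@A; u=c@K.T; return u[:,:2]/u[:,2:]
def ray(p,px,z):
    K,o,A=p["camera_matrix"],p["origin"],R.from_rotvec(p["attitude"]).as_matrix()
    d=A@np.linalg.solve(K,[px[0],px[1],1.]); return o+d*(z-o[2])/d[2]
def P2W(t,X):
    c,s=np.cos(t[2]),np.sin(t[2]); X=np.atleast_2d(X)
    return np.c_[t[0]+c*X[:,0]-s*X[:,1], t[1]+s*X[:,0]+c*X[:,1], X[:,2]]
E
python3 - <<'E'
from h import *; from bench import bot
ps,pd=bot.camera_params("scene"),bot.camera_params("side")
f=lambda a,b:(180+a/3.5,130+b/3.5); g=lambda a,b:(220+a/3,110+b/3); k=lambda a,b:(235+a/6,230+b/6)
L=[(ps,f(497,262),(-.1,.19,.03)),(ps,f(588,448),(.1,.19,.03)),(ps,f(68,552),(.1,-.15,.03)),(ps,f(35,342),(-.1,-.15,.03)),
(ps,f(352,245),(.07,.04,.205)),(ps,f(205,270),(.07,-.05,.205)),
(pd,k(92,355),(.1,.19,.03)),(pd,k(672,355),(-.1,.19,.03)),(pd,g(347,273),(-.1,-.15,.03)),(pd,g(118,273),(.1,-.15,.03)),
(pd,g(305,200),(-.05,.04,.205)),(pd,g(140,200),(.07,.04,.205))]
for p,px,X in L: print(X,ray(p,px,X[2]))
fun=lambda t:np.concatenate([proj(p,P2W(t,X))[0]-px for p,px,X in L])
r=least_squares(fun,[.6,0,0.0],x_scale=[.1,.1,.1]);print(r.x,r.fun.reshape(-1,2).round(1))
for S in (L[:6],L[6:]):
    print(least_squares(lambda t:np.concatenate([proj(p,P2W(t,X))[0]-px for p,px,X in S]),r.x).x)
t=r.x
from numpy import array
print('handle',ray(pd,k(508,75),.104),ray(ps,f(452,236),.104))
print('knob', ray(ps,f(118,338),.1),P2W(t,(0,-.095,.1)))
Wi=lambda w:P2W([0,0,-t[2]],w-np.r_[t[0],t[1],0])
print('handle in P',Wi(ray(pd,k(508,75),.104)),Wi(ray(ps,f(452,236),.104)))
print('knob in P',Wi(ray(ps,f(118,338),.1)))
for n,q,z in (('jawface top',k(358,135),.071),('padtop',k(165,137),.07),('cellL',k(222,160),.072),('cellR',k(290,160),.072)): print(n,Wi(ray(pd,q,z)))
for n,q,z in (('jar',(383,224),.065),('vial',(291,287),.055),('tray',(131,292),.035)): print(n,ray(ps,q,z),Wi(ray(ps,q,z)))
E
```

```text
(-0.1, 0.19, 0.03) [0.52052614 0.12990794 0.03      ]
(0.1, 0.19, 0.03) [0.7100488  0.14882118 0.03      ]
(0.1, -0.15, 0.03) [ 0.74838813 -0.17843948  0.03      ]
(-0.1, -0.15, 0.03) [ 0.55901845 -0.19947216  0.03      ]
(0.07, 0.04, 0.205) [ 6.99389259e-01 -4.62569270e-04  2.05000000e-01]
(0.07, -0.05, 0.205) [ 0.7093651 -0.0833822  0.205    ]
(0.1, 0.19, 0.03) [0.70113938 0.15696045 0.03      ]
(-0.1, 0.19, 0.03) [0.5099886  0.13196486 0.03      ]
(-0.1, -0.15, 0.03) [ 0.5469381  -0.19253721  0.03      ]
(0.1, -0.15, 0.03) [ 0.73945111 -0.16748597  0.03      ]
(-0.05, 0.04, 0.205) [ 0.57716951 -0.00506301  0.205     ]
(0.07, 0.04, 0.205) [0.68830188 0.00937145 0.205     ]
[ 0.62976069 -0.04359758  0.11761468] [[ 0.3 -3.2]
 [ 3.1 -1.4]
 [-1.2 -0.5]
 [-2.  -2.9]
 [ 2.1 -1.7]
 [-1.  -1.3]
 [-2.8 -0.3]
 [ 0.9  0.6]
 [-0.2 -2.5]
 [-1.9 -3. ]
 [ 1.  -1.1]
 [-2.6 -1.4]]
[ 0.63422252 -0.04451864  0.11417326]
[ 0.62745381 -0.04084178  0.1173313 ]
handle [0.5709389 0.0832614 0.104    ] [0.57651015 0.08348045 0.104     ]
knob [ 0.64110741 -0.13895719  0.1       ] [[ 0.64090835 -0.13794126  0.1       ]]
handle in P [[-0.04352931  0.13288492  0.104     ]] [[-0.03797084  0.1324487   0.104     ]]
knob in P [[ 7.84749191e-05 -9.60322757e-02  1.00000000e-01]]
jawface top [[0.00615823 0.1241401  0.071     ]]
padtop [[0.07238446 0.12479059 0.07      ]]
cellL [[0.05228818 0.13950624 0.072     ]]
cellR [[0.02926114 0.13922496 0.072     ]]
jar [0.6490854  0.24374507 0.065     ] [[0.05290905 0.28308987 0.065     ]]
vial [0.79473992 0.00681704 0.055     ] [[0.16975529 0.03070705 0.055     ]]
tray [ 0.74395115 -0.3164969   0.035     ] [[ 0.08137854 -0.28441349  0.035     ]]
```

```bash
cat >> h.py <<'E'
def show(s):
    M=R.from_rotvec(s["eef_rot"]).as_matrix()
    print("t %.2f"%s["time"],"tcp",s["tool_pos"].round(4),"F",s["contact_force"].round(2),"g %.4f"%s["grip_width"]); print("q",s["q"].round(3)); print("axes x,y,z cols\n",M.round(4))
    return M
E
python3 - <<'E'
from h import *; from bench import bot
s=bot.observe();M=show(s)
p=bot.camera_params("wrist");A=R.from_rotvec(p["attitude"]).as_matrix()
print(M.T@(p["origin"]-s["tool_pos"]), (M.T@A).round(3))
t=[.631,-.043,.116]
tgt=P2W(t,[[-.075,.135,.075]])[0];print(tgt,M.T@(tgt-s["tool_pos"]), M.T@np.r_[np.cos(.116),np.sin(.116),0])
E
```

```text
t 0.15 tcp [ 0.2072 -0.5089  0.2305] F [-0.9   0.55 -0.14] g 0.0856
q [ 1.142  0.312  0.014  1.513 -0.004  1.319 -0.027]
axes x,y,z cols
 [[-8.000e-04  3.772e-01 -9.261e-01]
 [ 1.700e-03 -9.261e-01 -3.772e-01]
 [-1.000e+00 -1.800e-03  1.000e-04]]
[-0.14181052  0.00026009 -0.06839488] [[ 0.    -0.272  0.962]
 [ 1.     0.001 -0.   ]
 [-0.001  0.962  0.272]]
[0.54087913 0.08241224 0.075     ] [ 0.15618648 -0.42143071 -0.53205697] [-5.90522937e-04  2.67522711e-01 -9.63551374e-01]
```

>>> move_arm(series="-0.05 0 0 0 0; -0.1 0 0 0 0; -0.14 -0.02 -0.025 0 0; -0.14 -0.05 -0.06 0.05 0; -0.14 -0.08 -0.1 0.1 0; -0.14 -0.11 -0.14 0.15 0; -0.14 -0.14 -0.18 0.2 0.5; -0.14 -0.17 -0.22 0.271 1; -0.14 -0.2 -0.255 0.271 1; -0.14 -0.23 -0.29 0.271 1; -0.14 -0.26 -0.33 0.271 1; -0.14 -0.29 -0.37 0.271 1", newtons=30)

```text
time: 1.35
tool_pos: [0.4411, -0.0995, 0.3713]
eef_rot: [2.162, 0.124, -2.162]
contact_force: [0.6, -1.0, 0.9]
grip_width: 0.0
```

>>> move_arm(series="0.02 -0.04 -0.03 0 1; 0.04 -0.08 -0.06 0 1; 0.07 -0.12 -0.07 0 1; 0.1 -0.169 -0.08 0 1; 0.13 -0.169 -0.08 0 1; 0.13 -0.169 -0.08 0 1; 0.13 -0.169 -0.08 0 1")

```text
time: 2.05
tool_pos: [0.5004, 0.0752, 0.2409]
eef_rot: [2.159, 0.124, -2.163]
contact_force: [-0.3, -1.3, 0.5]
grip_width: 0.0001
```

```bash
python3 - <<'E'
from h import *; from bench import bot
s=bot.observe();show(s); p=bot.camera_params("wrist"); np.save("pics/w1p.npy",p,allow_pickle=True)
im,d=bot.capture("wrist"); cv2.imwrite("pics/w1.png",im); np.save("pics/w1d.npy",d)
E
```

```text
t 2.05 tcp [0.5004 0.0752 0.2409] F [-0.25 -1.32  0.52] g 0.0001
q [ 0.243  0.258 -0.529  1.594  0.134  1.328 -1.759]
axes x,y,z cols
 [[-1.600e-03  1.157e-01 -9.933e-01]
 [-1.100e-03 -9.933e-01 -1.157e-01]
 [-1.000e+00  9.000e-04  1.800e-03]]
```

View pics/w1.png

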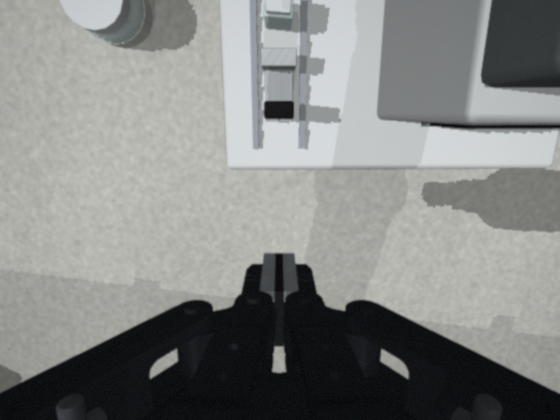

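The wrist view shows the handle top at about (279,108), the jaw bar at (280,57), the cell cap at (278,8) and the plate's near edge at row 167, with its corner at (230,167). The plate edge runs parallel to the image rows, so the yaw is right.

```bash
python3 - <<'E'
from h import *
p=np.load("pics/w1p.npy",allow_pickle=True).item(); im=cv2.imread("pics/w1.png"); d=np.load("pics/w1d.npy")
g=im.max(2); m=(g<45).astype(np.uint8); m[180:]=0; m[:,400:]=0
n,l,st,c=cv2.connectedComponentsWithStats(m); print([(x[:5],cc.round(1)) for x,cc in zip(st[1:],c[1:]) if x[4]>30])
t=[.631,-.043,.116]
Wi=lambda w:P2W([0,0,-t[2]],w-np.r_[t[0],t[1],0])
for n,q,z in (('htop',(279,107),.104),('edge',(279,167),.03),('edge2',(540,166),.03),('corner',(230,167),.03),('jaw top near',(279,66),.071),('jaw top far',(279,48),.071)):
    w=ray(p,q,z); print(n,w.round(4),Wi(w).round(4), d[q[1],q[0]])
print([tuple(im[y,279]) for y in range(96,124,2)], d[96:124:2,279])
E
```

```text
[(array([265, 102,  28,  16, 435], dtype=int32), array([278.8, 109.5]))]
htop [0.5734 0.083  0.104 ] [[-0.0427  0.1318  0.104 ]] 0.2711139
edge [0.516  0.0761 0.03  ] [[-0.1004  0.1317  0.03  ]] 0.3573104
edge2 [ 0.5482 -0.1901  0.03  ] [[-0.0993 -0.1365  0.03  ]] 0.3547013
corner [0.5101 0.1262 0.03  ] [[-0.1005  0.182   0.03  ]] 0.35630625
jaw top near [0.6067 0.0869 0.071 ] [[-0.0091  0.1318  0.071 ]] 0.29227373
jaw top far [0.6204 0.0885 0.071 ] [[0.0047 0.1318 0.071 ]] 0.28747958
[(np.uint8(165), np.uint8(164), np.uint8(159)), (np.uint8(163), np.uint8(161), np.uint8(158)), (np.uint8(132), np.uint8(130), np.uint8(127)), (np.uint8(32), np.uint8(32), np.uint8(30)), (np.uint8(28), np.uint8(26), np.uint8(26)), (np.uint8(27), np.uint8(26), np.uint8(26)), (np.uint8(25), np.uint8(22), np.uint8(22)), (np.uint8(28), np.uint8(25), np.uint8(25)), (np.uint8(27), np.uint8(24), np.uint8(26)), (np.uint8(28), np.uint8(25), np.uint8(27)), (np.uint8(24), np.uint8(23), np.uint8(24)), (np.uint8(60), np.uint8(60), np.uint8(57)), (np.uint8(140), np.uint8(138), np.uint8(134)), (np.uint8(185), np.uint8(183), np.uint8(178))] [0.32216468 0.32337937 0.32465854 0.26876214 0.27101025 0.2720022
 0.27055833 0.27096727 0.27144748 0.27263698 0.2736888  0.27281263
 0.3296588  0.34126535]
```

>>> move_arm(series="0.05 0 0 0 1; 0.1 0 0 0 1; 0.14 0 -0.01 0 1; 0.162 0 -0.025 0 1; 0.162 0 -0.035 0 1; 0.162 0 -0.035 0 1; 0.162 0 -0.035 0 1; 0.162 0 -0.035 0 1")

```text
time: 2.9
tool_pos: [0.5366, 0.08, 0.0815]
eef_rot: [2.166, 0.125, -2.158]
contact_force: [-0.4, -0.2, 0.2]
grip_width: -0.0
```

```bash
python3 - <<'E'
from h import *; from bench import bot
s=bot.observe();show(s)
im,d=bot.capture("wrist"); cv2.imwrite("pics/w2.png",im)
im,d=bot.capture("side"); cv2.imwrite("pics/si3.png",cv2.resize(im[200:310,220:370],None,fx=5,fy=5,interpolation=cv2.INTER_CUBIC))
E
```

```text
t 2.90 tcp [0.5366 0.08   0.0815] F [-0.35 -0.21  0.2 ] g -0.0000
q [ 0.181  0.472 -0.484  1.728  0.255  1.001 -1.851]
axes x,y,z cols
 [[ 3.700e-03  1.151e-01 -9.933e-01]
 [ 1.000e-04 -9.934e-01 -1.151e-01]
 [-1.000e+00  3.000e-04 -3.700e-03]]
```

View pics/w2.png

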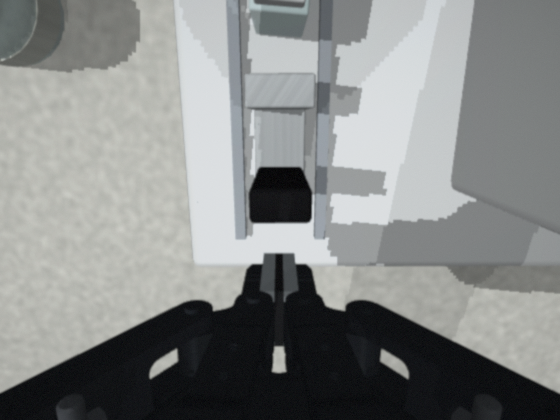

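View pics/si3.png

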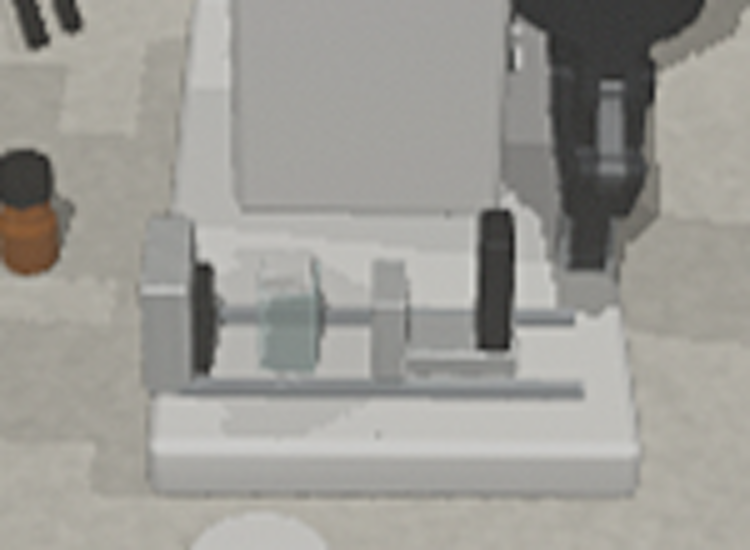

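The fingers line up with the handle, about 17 mm behind it, and the tool axis is on the clamp's line. The side view agrees. I'll push most of the way, then go in small steps watching the force.

>>> move_arm(series="0 0 -0.006 0 1; 0 0 -0.011 0 1; 0 0 -0.014 0 1; 0 0 -0.017 0 1; 0 0 -0.02 0 1; 0 0 -0.024 0 1; 0 0 -0.028 0 1; 0 0 -0.032 0 1; 0 0 -0.036 0 1; 0 0 -0.04 0 1; 0 0 -0.043 0 1; 0 0 -0.045 0 1")

```text
time: 4.2
tool_pos: [0.5802, 0.0853, 0.079]
eef_rot: [2.161, 0.126, -2.162]
contact_force: [-2.5, -0.0, -0.3]
grip_width: 0.0004
```

```bash
python3 - <<'E'
from h import *; from bench import bot
s=bot.observe();show(s)
im,d=bot.capture("wrist"); cv2.imwrite("pics/w3.png",im)
im,d=bot.capture("side"); cv2.imwrite("pics/si4.png",cv2.resize(im[200:310,220:370],None,fx=5,fy=5,interpolation=cv2.INTER_CUBIC))
E
```

```text
t 4.20 tcp [0.5802 0.0853 0.079 ] F [-2.5  -0.03 -0.29] g 0.0004
q [ 0.15   0.556 -0.467  1.6    0.277  1.052 -1.849]
axes x,y,z cols
 [[-5.000e-04  1.157e-01 -9.933e-01]
 [ 1.000e-04 -9.933e-01 -1.157e-01]
 [-1.000e+00 -2.000e-04  5.000e-04]]
```

View pics/w3.png

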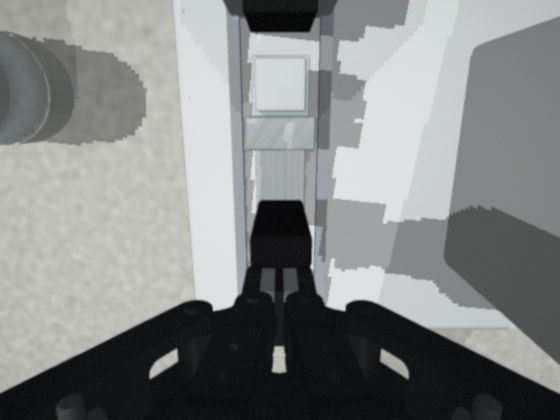

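View pics/si4.png

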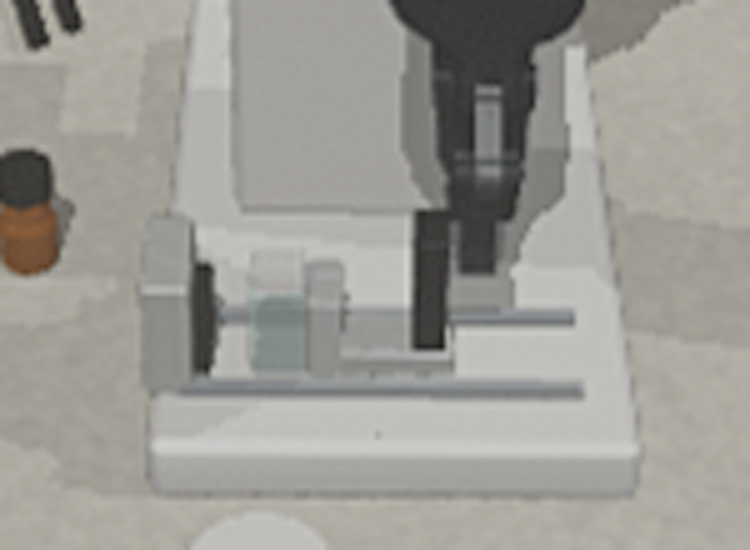

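Cell and jaw are square and touching, with about 10–15 mm left to the pad; the friction reads 2.5 N.

>>> move_arm(series="0 0 -0.002 0 1; 0 0 -0.004 0 1; 0 0 -0.006 0 1; 0 0 -0.008 0 1; 0 0 -0.009 0 1; 0 0 -0.009 0 1")

```text
time: 4.9
tool_pos: [0.5893, 0.0862, 0.0792]
eef_rot: [2.162, 0.125, -2.161]
contact_force: [-2.0, -1.0, -1.6]
grip_width: 0.0001
```

>>> move_arm(series="0 0 -0.001 0 1; 0 0 -0.002 0 1; 0 0 -0.002 0 1")

```text
time: 5.2
tool_pos: [0.5912, 0.0864, 0.0793]
eef_rot: [2.162, 0.125, -2.162]
contact_force: [-1.7, 0.3, -0.5]
grip_width: -0.0001
```

>>> move_arm(series="0 0 -0.0007 0 1; 0 0 -0.0014 0 1; 0 0 -0.0014 0 1")

```text
time: 5.5
tool_pos: [0.5925, 0.0866, 0.0793]
eef_rot: [2.162, 0.125, -2.162]
contact_force: [-1.7, 0.0, -1.7]
grip_width: -0.0001
```

>>> move_arm(series="0 0 -0.0007 0 1; 0 0 -0.0014 0 1; 0 0 -0.0014 0 1")

```text
time: 5.8
tool_pos: [0.594, 0.0868, 0.0793]
eef_rot: [2.162, 0.125, -2.162]
contact_force: [-2.6, -0.0, -2.4]
grip_width: -0.0001
```

>>> move_arm(series="0 0 -0.0005 0 1; 0 0 -0.001 0 1; 0 0 -0.001 0 1")

```text
time: 6.1
tool_pos: [0.5949, 0.0869, 0.0793]
eef_rot: [2.162, 0.125, -2.162]
contact_force: [-3.1, -0.4, -1.5]
grip_width: -0.0001
```

```bash
python3 - <<'E'
from h import *; from bench import bot
s=bot.observe();show(s)
im,d=bot.capture("wrist"); cv2.imwrite("pics/w4.png",cv2.resize(im[0:280,180:380],None,fx=2,fy=2))
E
```

```text
t 6.10 tcp [0.5949 0.0869 0.0793] F [-3.06 -0.44 -1.45] g -0.0001
q [ 0.141  0.582 -0.462  1.556  0.283  1.07  -1.847]
axes x,y,z cols
 [[ 2.000e-04  1.156e-01 -9.933e-01]
 [ 0.000e+00 -9.933e-01 -1.156e-01]
 [-1.000e+00  0.000e+00 -2.000e-04]]
```

View pics/w4.png

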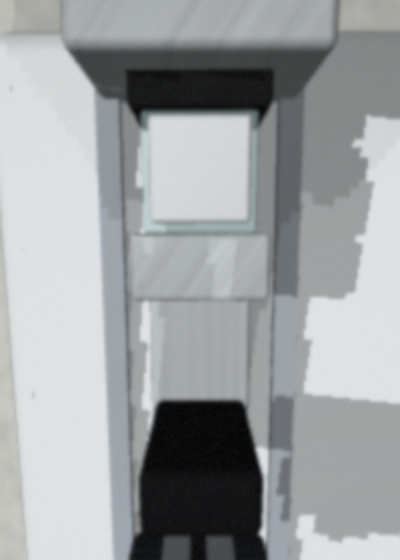

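The cell is now next to the pad, with its cap between the pad at row 110 and the jaw at row 235 of the zoomed view. From here I'll use small force-watched steps.

>>> move_arm(series="0 0 -0.0005 0 1; 0 0 -0.001 0 1; 0 0 -0.001 0 1")

```text
time: 6.45
tool_pos: [0.5959, 0.087, 0.0793]
eef_rot: [2.162, 0.125, -2.162]
contact_force: [-2.8, -0.0, -1.8]
grip_width: -0.0004
```

>>> move_arm(series="0 0 -0.0005 0 1; 0 0 -0.0005 0 1; 0 0 -0.0005 0 1")

```text
time: 6.75
tool_pos: [0.5961, 0.087, 0.0793]
eef_rot: [2.161, 0.125, -2.162]
contact_force: [-3.5, 0.1, -0.6]
grip_width: 0.0001
```

>>> move_arm(series="0 0 -0.0005 0 1; 0 0 -0.0007 0 1; 0 0 -0.0007 0 1")

```text
time: 7.05
tool_pos: [0.5964, 0.0871, 0.0793]
eef_rot: [2.16, 0.125, -2.163]
contact_force: [-5.1, -0.3, 0.6]
grip_width: 0.0001
```

>>> move_arm(series="0 0 -0.0005 0 1; 0 0 -0.0005 0 1; 0 0 -0.0005 0 1")

```text
time: 7.35
tool_pos: [0.5965, 0.0871, 0.0793]
eef_rot: [2.159, 0.125, -2.164]
contact_force: [-6.4, -0.1, 2.7]
grip_width: 0.0001
```

>>> move_arm(series="0 0 -0.0005 0 1; 0 0 -0.001 0 1; 0 0 -0.001 0 1")

```text
time: 7.65
tool_pos: [0.5967, 0.0871, 0.0793]
eef_rot: [2.157, 0.125, -2.165]
contact_force: [-6.7, -1.8, 3.7]
grip_width: -0.0001
```

>>> move_arm(series="0 0 -0.0005 0 1; 0 0 -0.0005 0 1; 0 0 -0.0005 0 1")

```text
time: 7.95
tool_pos: [0.5968, 0.0871, 0.0793]
eef_rot: [2.156, 0.125, -2.166]
contact_force: [-8.9, -0.9, 3.0]
grip_width: 0.0003
```

>>> move_arm(series="0 0 -0.0005 0 1; 0 0 -0.0007 0 1; 0 0 -0.0007 0 1")

```text
time: 8.25
tool_pos: [0.597, 0.0871, 0.0793]
eef_rot: [2.155, 0.124, -2.167]
contact_force: [-9.0, -1.7, 4.7]
grip_width: -0.0002
```

>>> move_arm(series="0 0 -0.0005 0 1; 0 0 -0.0005 0 1; 0 0 -0.0005 0 1")

```text
time: 8.55
tool_pos: [0.5971, 0.0871, 0.0793]
eef_rot: [2.154, 0.124, -2.168]
contact_force: [-9.9, -0.6, 6.2]
grip_width: 0.0
```

>>> move_arm(series="0 0 -0.0005 0 1; 0 0 -0.0007 0 1; 0 0 -0.0007 0 1; 0 0 -0.0007 0 1")

```text
time: 8.95
tool_pos: [0.5972, 0.0871, 0.0793]
eef_rot: [2.152, 0.124, -2.169]
contact_force: [-10.5, -1.5, 5.3]
grip_width: 0.0004
```

>>> move_arm(series="0 0 0 0 1; 0 0 0 0 1")

```text
time: 9.15
tool_pos: [0.5972, 0.0871, 0.0793]
eef_rot: [2.152, 0.124, -2.169]
contact_force: [-11.5, -1.3, 5.8]
grip_width: -0.0004
```

>>> move_arm(series="0 0 -0.0004 0 1; 0 0 -0.0004 0 1; 0 0 -0.0004 0 1; 0 0 -0.0004 0 1")

```text
time: 9.55
tool_pos: [0.5973, 0.0871, 0.0793]
eef_rot: [2.152, 0.124, -2.17]
contact_force: [-11.3, -2.9, 6.5]
grip_width: 0.0001
```

>>> move_arm(series="0 0 0.001 0 1; 0 0 0.002 0 1; 0 0 0.004 0 1; 0 0 0.007 0 1; 0 0 0.01 0 1; 0 0 0.02 0 1; 0 0 0.02 0 1; 0 0 0.02 0 1")

```text
time: 10.35
tool_pos: [0.5817, 0.0852, 0.0796]
eef_rot: [2.163, 0.125, -2.16]
contact_force: [-0.2, 0.5, 0.6]
grip_width: -0.0004
```

```bash
python3 - <<'E'
from h import *; from bench import bot
s=bot.observe();show(s)
im,d=bot.capture("wrist"); cv2.imwrite("pics/w5.png",im)
im,d=bot.capture("side"); cv2.imwrite("pics/si5.png",cv2.resize(im[200:310,220:370],None,fx=5,fy=5,interpolation=cv2.INTER_CUBIC))
E
```

```text
t 10.35 tcp [0.5817 0.0852 0.0796] F [-0.19  0.52  0.64] g -0.0004
q [ 0.15   0.557 -0.467  1.597  0.278  1.053 -1.849]
axes x,y,z cols
 [[ 1.200e-03  1.156e-01 -9.933e-01]
 [-1.000e-04 -9.933e-01 -1.156e-01]
 [-1.000e+00  2.000e-04 -1.200e-03]]
```

View pics/w5.png

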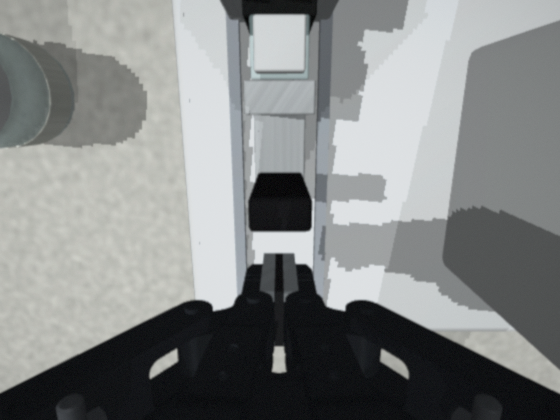

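View pics/si5.png

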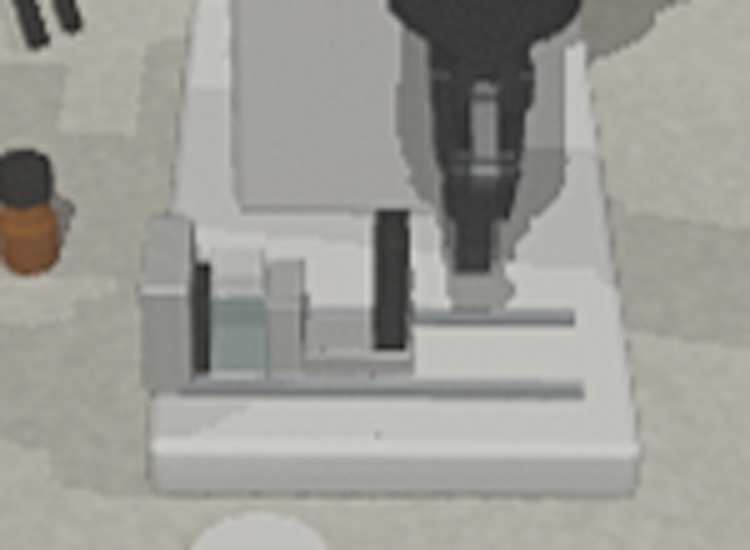

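The cell stands upright between pad and jaw: in the wrist view the cap is at (280,42) between the pad at row 8 and the jaw at row 80. The moves can only turn the tool about its own finger axis, so getting the 35–45° lean takes thought. I'll fit the arm's kinematics to the poses recorded so far.

```bash
cat > fk.py <<'E'
from h import *
import itertools
D=[([1.14227817,.31174946,.01398416,1.51307172,-.0044047,1.31919848,-.02722623],[.2072,-.5088,.2303],[2.00979922,.39619242,-2.0109251]),
([.243,.258,-.529,1.594,.134,1.328,-1.759],[.5004,.0752,.2409],[2.159,.124,-2.163]),
([.181,.472,-.484,1.728,.255,1.001,-1.851],[.5366,.08,.0815],[2.166,.125,-2.158]),
([.15,.556,-.467,1.6,.277,1.052,-1.849],[.5802,.0853,.079],[2.161,.126,-2.162]),
([.141,.582,-.462,1.556,.283,1.07,-1.847],[.5949,.0869,.0793],[2.162,.125,-2.162])]
def fk(q,s,d):
    T=np.eye(3);p=np.zeros(3); out=[]
    # d: base h, upper, fore, tool, lateral offs at each
    for i in range(7):
        ax=np.array([0,0,1.]) if i%2==0 else np.array([0,1.,0])
        p=p+T@np.array(d[i]); T=T@R.from_rotvec(ax*s[i]*q[i]).as_matrix()
        out.append(p.copy())
    p=p+T@np.array(d[7]); out.append(p.copy())
    return T,p,out
E
python3 - <<'E'
from fk import *
# orientation: find signs; tool frame offset constant Q: M=T@Q
best=[]
for s in itertools.product([1,-1],repeat=7):
    if s[1]!=1: continue
    Q=[fk(q,s,np.zeros((8,3)))[0].T@R.from_rotvec(r).as_matrix() for q,p,r in D]
    m=R.from_matrix(Q).mean(); e=max((m.inv()*R.from_matrix(x)).magnitude() for x in Q)
    best.append((e,s,m.as_matrix().round(3).tolist()))
best.sort(key=lambda b:b[0])
for b in best[:6]: print(b)
E
```

```text
(0.0005879736139630976, (-1, 1, -1, 1, -1, 1, -1), [[0.0, -1.0, 0.0], [-0.0, -0.0, -1.0], [1.0, 0.0, -0.0]])
(0.23489282786214452, (-1, 1, -1, -1, 1, 1, 1), [[0.034, 0.999, 0.015], [-0.074, 0.017, -0.997], [-0.997, 0.033, 0.075]])
(0.3076618499256275, (-1, 1, -1, -1, -1, 1, 1), [[0.355, 0.919, 0.174], [0.045, 0.169, -0.985], [-0.934, 0.357, 0.019]])
(0.3782311984579465, (-1, 1, -1, 1, 1, 1, -1), [[-0.307, -0.933, -0.187], [0.115, 0.159, -0.981], [0.945, -0.323, 0.059]])
(0.4362254388698456, (1, 1, 1, 1, 1, 1, 1), [[-0.0, 0.944, 0.331], [0.0, -0.331, 0.944], [1.0, 0.0, 0.0]])
(0.470124471510569, (1, 1, 1, -1, -1, 1, -1), [[0.03, -0.948, -0.317], [0.071, -0.314, 0.947], [-0.997, -0.051, 0.058]])
```

```bash
cat >> fk.py <<'E'
S=(-1,1,-1,1,-1,1,-1); Q0=np.array([[0,-1.,0],[0,0,-1],[1,0,0]])
def mk(v):
    d=np.zeros((8,3)); d[1,2]=v[0]; d[3,2]=v[1]; d[5,2]=v[2]; d[7,2]=v[3]
    d[3,1]=v[4]; d[5,1]=v[5]; d[1,1]=v[6]
    return d
V0=None
E
python3 - <<'E'
from fk import *
for k in (4,7):
    f=lambda v:np.concatenate([fk(q,S,mk(np.r_[v,np.zeros(7-k)]))[1]-p for q,p,r in D])
    r=least_squares(f,[.3,.4,.4,.3]+[0]*(k-4)); print(k,r.x.round(4),(r.fun*1e3).round(1))
E
```

```text
4 [-2.1787  0.5256  0.3896 -2.0048] [13.5 12.6 -1.8 -5.7  8.6 -1.1 -4.7  3.5  3.6  6.6  3.1  0.4  6.1  2.6
 -1. ]
7 [ 3.424e-01  4.728e-01  4.184e-01  4.569e-01 -2.200e-03  3.000e-04
 -1.530e-02] [-0.2 -0.   0.1 -0.1 -0.2 -0.1 -0.2  0.3 -0.   0.   0.2  0.1  0.2 -0.1
 -0.1]
```

```bash
python3 - <<'E'
from h import *; from bench import bot
for n in("scene","side"):
    p=bot.camera_params(n); d=np.load(f"pics/{n}0.npy"); K=p["camera_matrix"];A=R.from_rotvec(p["attitude"]).as_matrix()
    v,u=np.mgrid[:420,:560]; c=np.stack([(u-K[0,2])/K[0,0]*d,(v-K[1,2])/K[1,1]*d,d],-1); W=c@A.T+p["origin"]; W[d==0]=np.nan
    np.save(f"pics/{n}W.npy",W)
    if n=="scene":
        for q in ((445,85),(448,75),(490,150),(515,195),(548,270),(40,40),(20,210),(28,160),(500,60),(345,60),(250,100),(260,50),(240,10)): print(q,W[q[1],q[0]].round(3))
E
```

```text
(445, 85) [0.128 0.6   0.139]
(448, 75) [0.11  0.612 0.164]
(490, 150) [ 0.3    0.705 -0.001]
(515, 195) [0.641 0.558 0.108]
(548, 270) [0.805 0.571 0.027]
(40, 40) [ 0.246 -0.503  0.38 ]
(20, 210) [ 0.474 -0.596  0.062]
(28, 160) [ 0.187 -0.667  0.02 ]
(500, 60) [-1.621  1.945 -0.569]
(345, 60) [-0.606  0.482 -0.072]
(250, 100) [ 0.063 -0.008  0.099]
(260, 50) [0.052 0.029 0.252]
(240, 10) [ 0.043 -0.022  0.365]
```

>>> move_arm(series="-0.02 0 0.02 0 1; -0.06 0 0.04 0 1; -0.1 0 0.06 0 1; -0.15 0 0.08 0 1; -0.2 0 0.1 0 1; -0.25 0 0.12 0 1; -0.27 0 0.12 0 1; -0.27 0 0.12 0 1")

```text
time: 11.25
tool_pos: [0.4643, 0.0725, 0.355]
eef_rot: [2.174, 0.126, -2.149]
contact_force: [1.0, 0.4, 0.6]
grip_width: 0.0001
```

```bash
cat >> fk.py <<'E'
V=np.array([.25,.4728,.4184,.3645,-.0022,.0003,-.0153])
LO=np.array([-2.7,-.3,-1.27,.12,-1.44,.2,-3.05]);HI=np.array([2.7,1.91,1.3,2.57,4.58,2.03,3.05])
def FK(q,v=None):
    T,p,o=fk(q,S,mk(V if v is None else v)); return T@Q0,p,o
def IK(M,p,q0):
    def f(q):
        A,b,_=FK(q); return np.r_[(b-p)*5,R.from_matrix(A@M.T).as_rotvec(),1e-3*(q-q0)]
    r=least_squares(f,np.clip(q0,LO+.01,HI-.01),bounds=(LO,HI)); 
    A,b,_=FK(r.x); return r.x,np.linalg.norm(b-p),R.from_matrix(A@M.T).magnitude()
def goal(lean,sgn,Py,z,x=0,t=(.631,-.045,.116)):
    c,s=np.cos(t[2]),np.sin(t[2]); X=np.array([c,s,0]);Y=np.array([-s,c,0]);Z=np.array([0,0,1.])
    tx=np.sin(lean)*Y-np.cos(lean)*Z; tz=sgn*(np.cos(lean)*Y+np.sin(lean)*Z); ty=np.cross(tz,tx)
    return np.c_[tx,ty,tz],P2W(t,[[x,Py,z]])[0]
E
python3 - <<'E'
from fk import *
rng=np.random.default_rng(0)
for lean in (.6,.75):
  for sg in (1,-1):
    M,p=goal(lean,sg,-.085,.09); sols=[]
    for k in range(40):
        q,e,a=IK(M,p,rng.uniform(LO,HI))
        if e<1e-3 and a<5e-3: sols.append(q)
    print(lean,sg,len(sols)); 
    for q in sols[:6]: print(q.round(2), FK(q)[2][5].round(2),FK(q)[2][3].round(2))
E
```

```text
0.6 1 16
[ 0.93  1.18 -1.24  1.08  0.47  1.53 -3.05] [ 0.66 -0.33  0.39] [ 0.25 -0.36  0.43]
[ 0.08  0.97  0.77  1.14 -1.01  1.75 -2.2 ] [ 0.66 -0.33  0.39] [ 0.39 -0.05  0.52]
[ 0.5   0.87 -0.12  1.11 -0.42  1.5  -2.51] [ 0.66 -0.33  0.39] [ 0.31 -0.19  0.56]
[ 0.13  0.94  0.65  1.14 -0.92  1.7  -2.24] [ 0.66 -0.33  0.39] [ 0.38 -0.07  0.53]
[ 0.13  0.94  0.63  1.13 -0.91  1.69 -2.24] [ 0.66 -0.33  0.39] [ 0.37 -0.07  0.53]
[ 0.59  0.88 -0.29  1.11 -0.3   1.47 -2.58] [ 0.66 -0.33  0.39] [ 0.3  -0.22  0.55]
0.6 -1 22
[ 0.8   0.99 -0.77  1.09  0.06  1.45  0.34] [ 0.66 -0.33  0.39] [ 0.26 -0.29  0.51]
[ 0.94  1.2  -1.27  1.08  0.5   1.54  0.08] [ 0.66 -0.33  0.39] [ 0.25 -0.36  0.42]
[ 0.23  0.89  0.43  1.13 -0.78  1.63  0.83] [ 0.66 -0.33  0.39] [ 0.35 -0.1   0.55]
[ 0.54  0.87 -0.2   1.11 -0.37  1.48  0.6 ] [ 0.66 -0.33  0.39] [ 0.3  -0.2   0.55]
[ 0.53  0.87 -0.18  1.11 -0.38  1.49  0.61] [ 0.66 -0.33  0.39] [ 0.3  -0.2   0.55]
[ 0.94  1.2  -1.27  1.08  0.5   1.54  0.08] [ 0.66 -0.33  0.39] [ 0.25 -0.36  0.42]
0.75 1 11
[ 0.53  0.95 -0.09  1.03 -0.54  1.61 -2.46] [ 0.67 -0.38  0.36]
[... 255 characters left out ...]
0.33 -0.2   0.52]
[ 0.91  1.2  -1.11  1.    0.27  1.57 -2.92] [ 0.67 -0.38  0.36] [ 0.26 -0.36  0.42]
[ 0.24  1.    0.54  1.05 -0.96  1.79 -2.25] [ 0.67 -0.38  0.36] [ 0.38 -0.11  0.51]
0.75 -1 27
[ 0.31  0.97  0.38  1.05 -0.85  1.74  0.85] [ 0.67 -0.38  0.36] [ 0.37 -0.14  0.52]
[ 0.35  0.96  0.3   1.04 -0.79  1.71  0.82] [ 0.67 -0.38  0.36] [ 0.36 -0.15  0.52]
[ 0.32  0.97  0.36  1.05 -0.84  1.73  0.84] [ 0.67 -0.38  0.36] [ 0.36 -0.14  0.52]
[ 0.94  1.27 -1.27  1.    0.41  1.59  0.14] [ 0.67 -0.38  0.36] [ 0.25 -0.38  0.39]
[ 0.81  1.07 -0.76  1.01 -0.03  1.54  0.39] [ 0.67 -0.38  0.36] [ 0.27 -0.31  0.48]
[ 0.4   0.95  0.19  1.04 -0.73  1.68  0.78] [ 0.67 -0.38  0.36] [ 0.35 -0.17  0.52]
```

>>> move_arm(series="-0.005 -0.045 0.01 -0.14 1; -0.01 -0.09 0.02 -0.28 1; -0.015 -0.135 0.03 -0.42 1; -0.02 -0.18 0.04 -0.56 1; -0.025 -0.225 0.05 -0.7 1; -0.03 -0.27 0.06 -0.84 1; -0.035 -0.315 0.07 -0.98 1; -0.035 -0.345 0.1 -1.12 1; -0.035 -0.37 0.14 -1.26 1; -0.035 -0.395 0.18 -1.4 1; -0.035 -0.42 0.22 -1.54 1; -0.035 -0.445 0.26 -1.571 1")

```text
time: 12.45
tool_pos: [0.1511, 0.484, 0.3833]
eef_rot: [1.12, 1.263, -1.122]
contact_force: [1.4, -0.5, 0.5]
grip_width: 0.0002
```

```bash
python3 - <<'E'
from h import *; from bench import bot
s=bot.observe();show(s)
E
```

```text
t 12.45 tcp [0.1511 0.484  0.3833] F [ 1.42 -0.47  0.55] g 0.0002
q [-0.554  0.337 -1.061  1.27   0.295  1.697 -1.433]
axes x,y,z cols
 [[-5.000e-04  9.930e-01  1.185e-01]
 [-7.000e-04  1.185e-01 -9.930e-01]
 [-1.000e+00 -6.000e-04  7.000e-04]]
```

>>> move_arm(series="0 -0.045 -0.02 0 1; 0 -0.09 -0.04 0 1; 0 -0.135 -0.06 0 1; 0 -0.19 -0.08 0 1; 0 -0.19 -0.12 0 1; 0 -0.19 -0.17 0 1; 0 -0.19 -0.22 0 1; 0 -0.19 -0.27 0 1; 0 -0.19 -0.32 0 1; 0 -0.19 -0.37 0 1")

```text
time: 13.45
tool_pos: [-0.0531, 0.737, 0.3592]
eef_rot: [1.125, 1.255, -1.182]
contact_force: [2.8, 0.7, -0.0]
grip_width: 0.0002
```

```bash
python3 - <<'E'
from h import *; from bench import bot
s=bot.observe();show(s)
E
```

```text
t 13.45 tcp [-0.0531  0.737   0.3592] F [ 2.8   0.7  -0.03] g 0.0002
q [-1.613  0.881 -0.256  0.27   0.181  2.013 -1.624]
axes x,y,z cols
 [[-0.0297  0.9965  0.0776]
 [-0.0178  0.0771 -0.9969]
 [-0.9994 -0.031   0.0155]]
```

>>> move_arm(series="0 0 -0.05 0 1; 0 0 -0.1 0 1; 0 0 -0.15 0 1; 0 0 -0.2 0 1; 0 0 -0.2 0 1")

```text
time: 13.95
tool_pos: [-0.0488, 0.7754, 0.3252]
eef_rot: [1.15, 1.273, -1.191]
contact_force: [0.9, 1.0, 0.0]
grip_width: -0.0002
```

```bash
python3 - <<'E'
from h import *; from bench import bot
s=bot.observe();show(s)
E
```

```text
t 13.95 tcp [-0.0488  0.7754  0.3252] F [0.94 0.97 0.01] g -0.0002
q [-1.69   1.011  0.844  0.136 -0.835  2.03  -1.537]
axes x,y,z cols
 [[-0.0416  0.9973  0.0603]
 [ 0.0066  0.0606 -0.9981]
 [-0.9991 -0.0411 -0.0091]]
```

>>> move_arm(series="0 0 0.03 0 1; 0 0 0.06 0 1; 0 0 0.06 0 1; 0 0 0.06 0 1")

```text
time: 14.35
tool_pos: [-0.0444, 0.7114, 0.3247]
eef_rot: [1.149, 1.269, -1.199]
contact_force: [0.5, -0.2, 0.0]
grip_width: -0.0002
```

```bash
python3 - <<'E'
from h import *; from bench import bot
s=bot.observe();show(s)
E
```

```text
t 14.35 tcp [-0.0444  0.7114  0.3247] F [ 0.5  -0.22  0.01] g -0.0002
q [-1.964  0.788  0.963  0.735 -0.69   1.832 -1.315]
axes x,y,z cols
 [[-0.0439  0.9975  0.0552]
 [ 0.0017  0.0554 -0.9985]
 [-0.999  -0.0437 -0.0041]]
```

The tilt picked up at the reach limit persists into the next call, since the command restarts from the reached pose. So I can build the lean in small increments by pushing up against the stretched arm's limit while it points along photometer +y. Then I'll carry that attitude over to the knob.

>>> move_arm(series="-0.05 0 0 0 1; -0.1 0 0 0 1; -0.15 0 0 0 1; -0.2 0 0 0 1")

```text
time: 14.75
tool_pos: [-0.0452, 0.7044, 0.4033]
eef_rot: [1.136, 1.265, -1.188]
contact_force: [-0.3, 0.2, -1.4]
grip_width: 0.0003
```

```bash
cat > s.py <<'E'
from h import *; from bench import bot
s=bot.observe(); M=R.from_rotvec(s["eef_rot"]).as_matrix()
print("t %.2f"%s["time"],s["tool_pos"].round(4),"q",s["q"].round(2))
x=M[:,0]; print("lean %.1f deg az %.3f (want 1.687)"%(np.degrees(np.arccos(-x[2])),np.arctan2(x[1],x[0])), "F",s["contact_force"].round(1)); print(M.round(3))
E
python3 s.py
```

```text
t 14.75 [-0.0452  0.7044  0.4033] q [-1.7   0.77  0.27  0.37 -0.25  2.02 -1.54]
lean 2.2 deg az -2.957 (want 1.687) F [-0.3  0.2 -1.4]
[[-0.037  0.997  0.07 ]
 [-0.007  0.07  -0.998]
 [-0.999 -0.038  0.004]]
```

Now single-row pushes upward at the limit.

>>> move_arm(series="-0.05 0 0 0 1")

```text
time: 14.85
tool_pos: [-0.0527, 0.7089, 0.4174]
eef_rot: [1.147, 1.282, -1.118]
contact_force: [0.1, 0.7, -1.3]
grip_width: -0.0005
```

>>> move_arm(series="-0.05 0 0 0 1")

```text
time: 14.95
tool_pos: [-0.0666, 0.7163, 0.433]
eef_rot: [1.158, 1.316, -1.047]
contact_force: [-1.4, 0.7, -1.6]
grip_width: 0.0001
```

>>> move_arm(series="-0.05 0 -0.03 0 1")

```text
time: 15.05
tool_pos: [-0.0904, 0.7272, 0.443]
eef_rot: [1.134, 1.402, -1.045]
contact_force: [-1.5, 1.4, 0.6]
grip_width: -0.0001
```

```bash
python3 s.py
```

```text
t 15.05 [-0.0904  0.7272  0.443 ] q [-1.7   0.8  -0.02  0.2  -0.02  2.03 -1.54]
lean 6.8 deg az 1.997 (want 1.687) F [-1.5  1.4  0.6]
[[-0.049  0.982  0.18 ]
 [ 0.109  0.184 -0.977]
 [-0.993 -0.029 -0.116]]
```

>>> move_arm(series="-0.05 0.015 0 0 1")

```text
time: 15.15
tool_pos: [-0.055, 0.7432, 0.4593]
eef_rot: [1.225, 1.393, -1.015]
contact_force: [2.3, -1.0, 29.7]
grip_width: -0.0001
```

>>> move_arm(series="-0.05 0.015 0 0 1")

```text
time: 15.25
tool_pos: [-0.0389, 0.736, 0.4835]
eef_rot: [1.247, 1.416, -1.0]
contact_force: [-0.2, 0.4, -1.1]
grip_width: 0.0002
```

>>> move_arm(series="-0.05 0.015 0 0 1")

```text
time: 15.35
tool_pos: [-0.0225, 0.726, 0.5161]
eef_rot: [1.282, 1.444, -0.975]
contact_force: [-0.1, -0.7, 1.2]
grip_width: -0.0001
```

>>> move_arm(series="-0.05 0.015 0 0 1")

```text
time: 15.45
tool_pos: [-0.0074, 0.715, 0.5448]
eef_rot: [1.311, 1.47, -0.951]
contact_force: [-1.2, 0.4, 0.1]
grip_width: 0.0001
```

```bash
python3 s.py
```

```text
t 15.45 [-0.0074  0.715   0.5448] q [-1.61  0.7   0.03  0.12 -0.03  2.03 -1.46]
lean 16.3 deg az 1.611 (want 1.687) F [-1.2  0.4  0.1]
[[-0.011  0.991  0.137]
 [ 0.281  0.134 -0.95 ]
 [-0.96   0.028 -0.28 ]]
```

>>> move_arm(series="-0.05 -0.01 0 0 1")

```text
time: 15.55
tool_pos: [-0.0137, 0.7027, 0.573]
eef_rot: [1.345, 1.493, -0.93]
contact_force: [-0.8, 0.7, 0.4]
grip_width: -0.0002
```

>>> move_arm(series="-0.05 -0.01 0 0 1")

```text
time: 15.65
tool_pos: [-0.0257, 0.6891, 0.6004]
eef_rot: [1.368, 1.524, -0.905]
contact_force: [-1.0, 0.2, -0.7]
grip_width: -0.0
```

>>> move_arm(series="-0.05 -0.01 0 0 1")

```text
time: 15.75
tool_pos: [-0.0355, 0.6744, 0.6272]
eef_rot: [1.393, 1.552, -0.881]
contact_force: [0.0, 0.8, 0.8]
grip_width: 0.0
```

>>> move_arm(series="-0.05 -0.01 0 0 1")

```text
time: 15.85
tool_pos: [-0.0446, 0.6586, 0.6533]
eef_rot: [1.419, 1.58, -0.857]
contact_force: [0.4, 0.2, 0.4]
grip_width: -0.0005
```

```bash
python3 s.py
```

```text
t 15.85 [-0.0446  0.6586  0.6533] q [-1.68  0.54  0.05  0.12 -0.02  2.03 -1.52]
lean 25.4 deg az 1.622 (want 1.687) F [0.4 0.2 0.4]
[[-0.022  0.991  0.134]
 [ 0.428  0.131 -0.894]
 [-0.904  0.038 -0.427]]
```

>>> move_arm(series="-0.048 -0.015 0 0 1")

```text
time: 15.95
tool_pos: [-0.0579, 0.6418, 0.6781]
eef_rot: [1.445, 1.607, -0.834]
contact_force: [-0.9, 0.3, 0.0]
grip_width: -0.0002
```

>>> move_arm(series="-0.048 -0.015 0 0 1")

```text
time: 16.05
tool_pos: [-0.0721, 0.624, 0.7019]
eef_rot: [1.469, 1.636, -0.81]
contact_force: [-0.8, 0.8, 0.8]
grip_width: 0.0001
```

>>> move_arm(series="-0.048 -0.015 0 0 1")

```text
time: 16.15
tool_pos: [-0.0856, 0.605, 0.725]
eef_rot: [1.492, 1.665, -0.786]
contact_force: [-0.9, 0.7, 0.4]
grip_width: 0.0
```

>>> move_arm(series="-0.048 -0.015 0 0 1")

```text
time: 16.25
tool_pos: [-0.0987, 0.585, 0.7473]
eef_rot: [1.515, 1.694, -0.762]
contact_force: [-0.8, 0.1, -0.2]
grip_width: -0.0001
```

>>> move_arm(series="-0.048 -0.015 0 0 1")

```text
time: 16.35
tool_pos: [-0.1115, 0.5641, 0.7688]
eef_rot: [1.537, 1.723, -0.739]
contact_force: [-0.2, 0.6, -0.1]
grip_width: 0.0
```

```bash
python3 s.py
```

```text
t 16.35 [-0.1115  0.5641  0.7688] q [-1.91  0.36  0.19  0.12 -0.01  2.03 -1.61]
lean 36.3 deg az 1.653 (want 1.687) F [-0.2  0.6 -0.1]
[[-0.049  0.99   0.129]
 [ 0.59   0.132 -0.796]
 [-0.806  0.037 -0.591]]
```

>>> move_arm(series="-0.046 -0.018 0 0 1")

```text
time: 16.45
tool_pos: [-0.1268, 0.5424, 0.7885]
eef_rot: [1.558, 1.752, -0.716]
contact_force: [-1.4, 0.1, 0.5]
grip_width: -0.0001
```

>>> move_arm(series="-0.046 -0.018 0 0 1")

```text
time: 16.55
tool_pos: [-0.1423, 0.52, 0.8071]
eef_rot: [1.577, 1.783, -0.693]
contact_force: [-0.6, 0.9, -0.3]
grip_width: 0.0001
```

>>> move_arm(series="0 0 0 0 1")

```text
time: 16.65
tool_pos: [-0.1427, 0.5173, 0.8091]
eef_rot: [1.576, 1.788, -0.69]
contact_force: [0.8, -0.2, 0.2]
grip_width: 0.0002
```

```bash
python3 s.py; python3 - <<'E'
from fk import *; from bench import bot
s=bot.observe(); print(s["tool_pos"], FK(s["q"])[1])
f=lambda v:FK(s["q"],np.r_[.25+v[0],V[1:3],.3645+v[0],V[4:]])[1]-s["tool_pos"]
r=least_squares(f,[0.]);print(r.x,r.fun)
E
```

```text
t 16.65 [-0.1427  0.5173  0.8091] q [-2.08  0.29  0.32  0.12 -0.    2.03 -1.66]
lean 40.7 deg az 1.675 (want 1.687) F [ 0.8 -0.2  0.2]
[[-0.068  0.99   0.126]
 [ 0.648  0.14  -0.748]
 [-0.758  0.031 -0.651]]
[-0.14270251  0.51734306  0.80906245] [-0.14253108  0.51719331  0.80975577]
[-0.00012175] [ 0.00017968 -0.00022868  0.0006639 ]
```

Lean is 40.7° and my kinematic model matches the arm to under 1 mm. Next I plan the carry-over, including a half turn so the wrist camera stays on the outer side, away from the hood.

```bash
cat >> fk.py <<'E'
def step(M,p,q,k=3):
    for _ in range(k):
        def f(x):
            A,b,_=FK(x); return np.r_[(b-p)*5,R.from_matrix(A@M.T).as_rotvec(),.02*(x-q)]
        q=least_squares(f,np.clip(q,LO+1e-6,HI-1e-6),bounds=(LO,HI)).x
    A,b,_=FK(q); return q,np.linalg.norm(b-p),R.from_matrix(A@M.T).magnitude()
E
python3 - <<'E'
from fk import *; from bench import bot
s=bot.observe(); M=R.from_rotvec(s["eef_rot"]).as_matrix(); q=s["q"]; p=s["tool_pos"]
WP=[p,(.1,.50,.72),(.40,.40,.60),(.60,.05,.50),(.68,-.32,.40)]
for i in range(1,5): print(i,(M.T@(np.array(WP[i])-WP[i-1])).round(3))
phi0=[0,0,.8,2.0,3.1416]
for i in range(1,5):
    n=6
    for k in range(1,n+1):
        a=k/n; pt=(1-a)*np.array(WP[i-1])+a*np.array(WP[i]); ph=(1-a)*phi0[i-1]+a*phi0[i]
        Mk=M@R.from_rotvec([ph,0,0]).as_matrix(); q,e,an=step(Mk,pt,q)
        if k%3==0: print(i,k,q.round(2),"%.4f %.4f"%(e,an),"elbow",FK(q)[2][3].round(2),"wrist",FK(q)[2][5].round(2))
E
```

```text
1 [0.04  0.235 0.102]
2 [0.006 0.279 0.191]
3 [-0.165  0.146  0.352]
4 [-0.169  0.024  0.352]
1 3 [-2.01 -0.01  0.38  0.72 -0.02  1.73 -1.49] 0.0000 0.0000 elbow [0.02 0.   0.72] wrist [0.   0.27 1.04]
1 6 [-1.89 -0.09  0.59  0.93 -0.2   1.62 -1.22] 0.0000 0.0000 elbow [ 0.03 -0.04  0.72] wrist [0.12 0.26 1.  ]
2 3 [-1.75 -0.1   0.91  1.09 -0.44  1.6  -1.2 ] 0.0000 0.0000 elbow [ 0.02 -0.04  0.72] wrist [0.27 0.21 0.94]
2 6 [-1.24  0.21  1.13  1.07 -0.94  1.81 -1.09] 0.0000 0.0000 elbow [0.05 0.09 0.71] wrist [0.42 0.16 0.88]
3 3 [-0.63  0.35  0.99  1.04 -1.06  2.03 -1.31] 0.0000 0.0000 elbow [0.14 0.08 0.7 ] wrist [ 0.52 -0.01  0.83]
3 6 [ 0.29  0.57 -0.07  0.7  -0.71  2.03 -1.9 ] 0.0000 0.0000 elbow [ 0.24 -0.09  0.65] wrist [ 0.62 -0.19  0.78]
4 3 [ 0.73  0.85 -0.96  0.48 -0.05  2.03 -2.49] 0.0097 0.0995 elbow [ 0.25 -0.25  0.56] wrist [ 0.62 -0.37  0.72]
4 6 [ 0.79  0.99 -0.71  0.25 -0.11  2.03 -2.79] 0.0306 0.2932 elbow [ 0.27 -0.29  0.51] wrist [ 0.58 -0.51  0.67]
```

```bash
python3 - <<'E'
from fk import *; from bench import bot
s=bot.observe(); M=R.from_rotvec(s["eef_rot"]).as_matrix(); q=s["q"]; p=s["tool_pos"]
WP=[p,(.1,.50,.72),(.38,.35,.60),(.48,.05,.48),(.46,-.2,.36),(.50,-.26,.16),(.655,-.26,.115),(.645,-.15,.09)]
for i in range(1,len(WP)): print(i,(M.T@(np.array(WP[i])-WP[i-1])).round(3))
phi0=[0,0,.7,1.7,2.6,3.1416,3.1416,3.1416]
for i in range(1,len(WP)):
    n=6
    for k in range(1,n+1):
        a=k/n; pt=(1-a)*np.array(WP[i-1])+a*np.array(WP[i]); ph=(1-a)*phi0[i-1]+a*phi0[i]
        Mk=M@R.from_rotvec([ph,0,0]).as_matrix(); q,e,an=step(Mk,pt,q)
        if k%3==0: print(i,k,q.round(2),"%.4f %.4f"%(e,an),"elbow",FK(q)[2][3].round(2),"wrist",FK(q)[2][5].round(2))
E
```

```text
1 [0.04  0.235 0.102]
2 [-0.025  0.252  0.226]
3 [-0.11   0.053  0.315]
4 [-0.07  -0.058  0.263]
5 [0.11  0.025 0.18 ]
6 [0.024 0.152 0.049]
7 [ 0.091  0.005 -0.067]
1 3 [-2.01 -0.01  0.38  0.72 -0.02  1.73 -1.49] 0.0000 0.0000 elbow [0.02 0.   0.72] wrist [0.   0.27 1.04]
1 6 [-1.89 -0.09  0.59  0.93 -0.2   1.62 -1.22] 0.0000 0.0000 elbow [ 0.03 -0.04  0.72] wrist [0.12 0.26 1.  ]
2 3 [-1.79 -0.18  0.85  1.13 -0.33  1.59 -1.21] 0.0000 0.0000 elbow [ 0.04 -0.08  0.71] wrist [0.26 0.19 0.94]
2 6 [-1.42  0.1   1.28  1.16 -0.84  1.81 -0.96] 0.0000 0.0000 elbow [0.02 0.04 0.72] wrist [0.4  0.11 0.88]
3 3 [-0.99  0.19  1.3   1.27 -0.92  1.99 -1.04] 0.0000 0.0000 elbow [0.06 0.07 0.71] wrist [ 0.45 -0.04  0.82]
3 6 [-0.12  0.29  0.63  1.21 -0.83  2.03 -1.28] 0.0000 0.0000 elbow [ 0.13 -0.    0.7 ] wrist [ 0.5  -0.19  0.76]
4 3 [ 0.3   0.37  0.35  1.22 -0.7   2.03 -1.51] 0.0000 0.0000 elbow [ 0.16 -0.07  0.69] wrist [ 0.49 -0.31  0.7 ]
4 6 [ 0.64  0.52  0.11  1.11 -0.56  2.03 -1.81] 0.0000 0.0000 elbow [ 0.18 -0.15  0.66] wrist [ 0.48 -0.44  0.64]
5 3 [ 0.62  0.63  0.17  1.17 -0.55  1.9  -1.95] 0.0000 0.0000 elbow [ 0.22 -0.18  0.63] wrist [ 0.5  -0.47  0.54]
5 6 [ 0.61  0.78  0.23  1.17 -0.58  1.8  -2.12] 0.0000 0.0000 elbow [ 0.26 -0.21  0.59] wrist [ 0.52 -0.5   0.44]
6 3 [ 0.58  0.93  0.21  0.94 -0.63  1.83 -2.23] 0.0000 0.0000 elbow [ 0.31 -0.22  0.53] wrist [ 0.6  -0.5   0.41]
6 6 [ 0.56  1.13  0.19  0.59 -0.69  1.92 -2.38] 0.0000 0.0000 elbow [ 0.35 -0.24  0.45] wrist [ 0.68 -0.5   0.39]
7 3 [ 0.49  1.03  0.18  0.83 -0.68  1.78 -2.34] 0.0000 0.0000 elbow [ 0.35 -0.2   0.49] wrist [ 0.67 -0.44  0.38]
7 6 [ 0.42  0.96  0.17  1.01 -0.69  1.67 -2.33] 0.0000 0.0000 elbow [ 0.35 -0.17  0.52] wrist [ 0.67 -0.39  0.37]
```

>>> move_arm(series="0.008 0.04 0.018 0 1; 0.016 0.08 0.036 0 1; 0.024 0.12 0.054 0 1; 0.032 0.16 0.072 0 1; 0.04 0.2 0.09 0 1; 0.04 0.24 0.115 0.1 1; 0.036 0.275 0.145 0.2 1; 0.032 0.31 0.175 0.3 1; 0.028 0.345 0.205 0.4 1; 0.024 0.38 0.235 0.5 1; 0.02 0.42 0.27 0.6 1; 0.016 0.45 0.3 0.7 1")

```text
time: 17.85
tool_pos: [0.3431, 0.3646, 0.6152]
eef_rot: [2.009, 1.616, -1.424]
contact_force: [2.3, -5.1, 4.8]
grip_width: -0.0
```

```bash
python3 s.py; cat > plan.py <<'E'
from fk import *; from bench import bot
def plan(WP,n=6,phi=None):
    s=bot.observe(); M=R.from_rotvec(s["eef_rot"]).as_matrix(); q=s["q"]; p=s["tool_pos"]
    WP=[p]+[np.array(w) for w in WP]; phi=phi or [0]*len(WP)
    for i in range(1,len(WP)):
        for k in range(1,n+1):
            a=k/n; pt=(1-a)*WP[i-1]+a*WP[i]; ph=(1-a)*phi[i-1]+a*phi[i]
            q,e,an=step(M@R.from_rotvec([ph,0,0]).as_matrix(),pt,q)
        print(i,"cum shift",(M.T@(WP[i]-p)).round(4),q.round(2),"%.4f %.4f"%(e,an))
E
python3 -c "
from plan import *
plan([(.38,.35,.58),(.46,.05,.42),(.44,-.2,.28),(.5,-.26,.16),(.655,-.26,.115)],phi=[0,.2,1.2,2.0,2.45,2.45])"
```

```text
t 17.85 [0.3431 0.3646 0.6152] q [-1.88 -0.14  1.3   1.17 -0.48  1.64 -1.25]
lean 40.5 deg az 1.662 (want 1.687) F [ 2.3 -5.1  4.8]
[[-0.059  0.836 -0.546]
 [ 0.647 -0.384 -0.659]
 [-0.76  -0.392 -0.518]]
1 cum shift [0.0151 0.0502 0.0077] [-1.52  0.05  1.3   1.23 -0.76  1.73 -1.17] 0.0000 0.0000
2 cum shift [-0.062   0.2952  0.2445] [-0.52  0.35  1.2   1.43 -0.89  2.03 -1.24] 0.0000 0.0000
3 cum shift [-0.116   0.4295  0.4926] [ 0.22  0.62  0.86  1.34 -0.76  2.03 -1.53] 0.0000 0.0000
4 cum shift [-0.0671  0.5498  0.5615] [ 0.3   0.91  0.88  1.2  -0.92  1.99 -1.89] 0.0000 0.0000
5 cum shift [-0.0421  0.6969  0.5001] [ 0.41  1.18  0.75  0.63 -1.14  2.03 -2.27] 0.0000 0.0000
```

>>> move_arm(series="0.008 0.025 0.004 0.1 1; 0.015 0.05 0.008 0.2 1; 0.006 0.08 0.036 0.31 1; -0.003 0.11 0.065 0.42 1; -0.012 0.14 0.094 0.53 1; -0.021 0.17 0.123 0.64 1; -0.03 0.2 0.152 0.75 1; -0.039 0.23 0.181 0.86 1; -0.048 0.26 0.21 0.97 1; -0.057 0.29 0.238 1.08 1; -0.062 0.295 0.245 1.2 1")

```text
time: 18.95
tool_pos: [0.4607, 0.0463, 0.4158]
eef_rot: [-1.626, -0.457, 1.874]
contact_force: [-0.6, -0.1, 0.7]
grip_width: 0.0001
```

```bash
python3 s.py
python3 -c "
from plan import *
plan([(.44,-.2,.28),(.5,-.26,.16),(.655,-.26,.115)],phi=[0,.9,1.27,1.27])"
```

```text
t 18.95 [0.4607 0.0463 0.4158] q [-0.49  0.35  1.16  1.43 -0.88  2.02 -1.26]
lean 40.2 deg az 1.665 (want 1.687) F [-0.6 -0.1  0.7]
[[-0.061 -0.219 -0.974]
 [ 0.642 -0.755  0.13 ]
 [-0.764 -0.618  0.187]]
1 cum shift [-0.0532  0.2745 -0.0372] [ 0.21  0.62  0.87  1.34 -0.76  2.03 -1.64] 0.0000 0.0000
2 cum shift [-0.0038  0.3808 -0.1258] [ 0.3   0.91  0.87  1.2  -0.91  1.98 -1.93] 0.0000 0.0000
3 cum shift [ 0.0212  0.3746 -0.2851] [ 0.41  1.18  0.76  0.63 -1.14  2.03 -2.3 ] 0.0000 0.0000
```

>>> move_arm(series="-0.008 0.04 -0.005 0.13 1; -0.016 0.08 -0.01 0.26 1; -0.024 0.12 -0.016 0.39 1; -0.032 0.16 -0.022 0.52 1; -0.04 0.2 -0.027 0.65 1; -0.047 0.24 -0.032 0.78 1; -0.053 0.275 -0.037 0.9 1; -0.042 0.3 -0.055 1 1; -0.028 0.325 -0.078 1.1 1; -0.015 0.35 -0.1 1.2 1; -0.004 0.38 -0.126 1.27 1; -0.004 0.38 -0.126 1.27 1")

```text
time: 20.15
tool_pos: [0.5055, -0.2528, 0.154]
eef_rot: [-0.722, 0.638, 1.567]
contact_force: [-0.3, 0.7, -1.2]
grip_width: -0.0001
```

```bash
python3 s.py
python3 - <<'E'
from h import *; from bench import bot
for n in ("scene","wrist"):
    p=bot.camera_params(n); np.save(f"pics/{n}6p.npy",p,allow_pickle=True); im,d=bot.capture(n); cv2.imwrite(f"pics/{n}6.png",im)
E
```

```text
t 20.15 [ 0.5055 -0.2528  0.154 ] q [ 0.31  0.91  0.84  1.19 -0.91  1.97 -1.94]
lean 40.7 deg az 1.680 (want 1.687) F [-0.3  0.7 -1.2]
[[-0.071 -0.994 -0.089]
 [ 0.649 -0.114  0.753]
 [-0.758 -0.004  0.653]]
```

View pics/scene6.png

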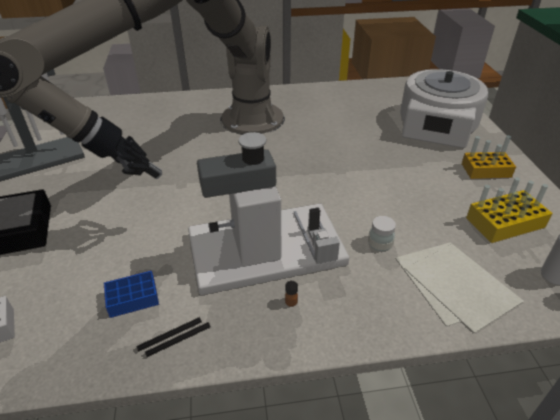

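View pics/wrist6.png

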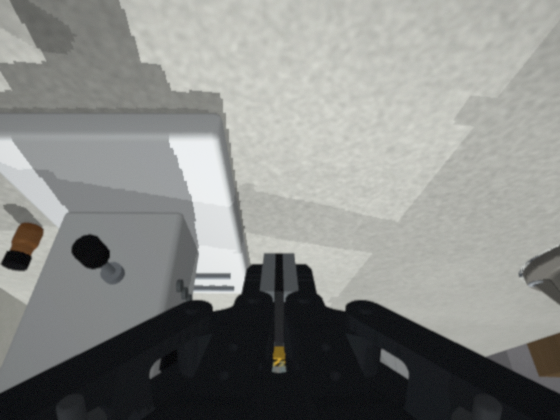

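The scene view shows the tilted gripper at (140,160), clear of the photometer. The wrist view shows the black knob at about (90,250), with its rod at (111,272). I'll triangulate the knob from these two views and plan the approach.

```bash
python3 - <<'E'
from plan import *
from h import *
pw=np.load("pics/wrist6p.npy",allow_pickle=True).item(); ps=bot.camera_params("scene")
im=cv2.imread("pics/wrist6.png"); g=im.max(2)
m=(g<45).astype(np.uint8); m[:,:50]=0;m[:,150:]=0;m[:215]=0;m[285:]=0
n,l,st,c=cv2.connectedComponentsWithStats(m); k=1+np.argmax(st[1:,4]); print(st[k],c[k]); uw=c[k]
s0=cv2.imread("pics/scene6.png"); m=(s0.max(2)<40).astype(np.uint8); z=np.zeros_like(m); z[215:240,200:228]=m[215:240,200:228]
n,l,st,c=cv2.connectedComponentsWithStats(z); k=1+np.argmax(st[1:,4]); print(st[k],c[k]); us=c[k]
r=least_squares(lambda X:np.r_[proj(pw,X)[0]-uw,proj(ps,X)[0]-us],[.64,-.14,.1]); print("tri",r.x.round(4),r.fun.round(1))
print("wrist ray at z=.1",ray(pw,uw,.1).round(4),"scene",ray(ps,us,.1).round(4))
print("expected",proj(pw,P2W((.631,-.045,.116),[[0,-.095,.1],[0,-.105,.1],[0,-.085,.1]])).round(1))
E
```

```text
[ 72 235  37  33 883] [ 90.42129105 251.39411099]
[210 223   8   8  52] [213.59615385 226.55769231]
tri [ 0.6403 -0.1395  0.0988] [ 0.   0.1 -0.1  0.2]
wrist ray at z=.1 [ 0.6391 -0.142   0.1   ] scene [ 0.641  -0.1392  0.1   ]
expected [[ 87.7 252.7]
 [ 81.6 246.7]
 [ 93.5 258.3]]
```

```bash
python3 - <<'E'
from plan import *
s=bot.observe(); M=R.from_rotvec(s["eef_rot"]).as_matrix(); tx=M[:,0]; K=np.array([.640,-.140,.1])
plan([K-.08*tx,K-.04*tx,K+.02*tx])
E
```

```text
1 cum shift [ 0.0301 -0.1462  0.0324] [ 0.27  1.04  0.77  0.85 -1.09  2.   -2.27] 0.0000 0.0000
2 cum shift [ 0.0701 -0.1462  0.0324] [ 0.21  1.03  0.77  0.97 -1.08  1.93 -2.22] 0.0000 0.0000
3 cum shift [ 0.1301 -0.1462  0.0324] [ 0.13  1.03  0.76  1.11 -1.08  1.83 -2.17] 0.0000 0.0000
```

>>> move_arm(series="0 -0.03 0.01 0 0; 0 -0.06 0.02 0 0; 0.005 -0.09 0.028 0 0; 0.01 -0.12 0.032 0 0; 0.02 -0.14 0.032 0 0; 0.03 -0.146 0.032 0 0; 0.03 -0.146 0.032 0 0; 0.03 -0.146 0.032 0 0")

```text
time: 21.05
tool_pos: [0.6445, -0.1923, 0.1642]
eef_rot: [-0.733, 0.635, 1.562]
contact_force: [-0.1, -0.3, 0.1]
grip_width: 0.0856
```

```bash
python3 s.py
python3 - <<'E'
from h import *; from bench import bot
n="wrist"; p=bot.camera_params(n); np.save("pics/w7p.npy",p,allow_pickle=True); im,d=bot.capture(n); cv2.imwrite("pics/w7.png",im);np.save("pics/w7d.npy",d)
E
```

```text
t 21.05 [ 0.6445 -0.1923  0.1642] q [ 0.28  1.02  0.72  0.85 -1.05  1.98 -2.28]
lean 40.4 deg az 1.669 (want 1.687) F [-0.1 -0.3  0.1]
[[-0.063 -0.993 -0.096]
 [ 0.645 -0.114  0.755]
 [-0.761 -0.014  0.648]]
```

View pics/w7.png

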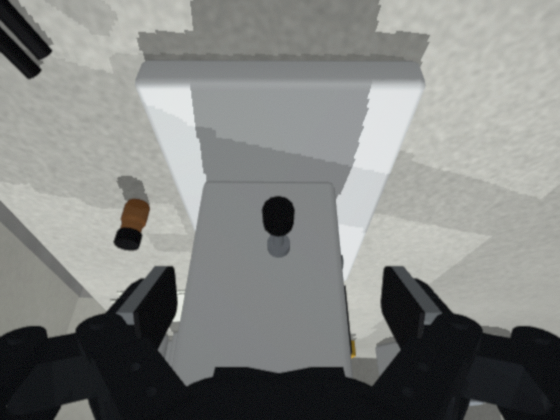

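The knob at (278,216) is centred between the open fingers, whose pads sit at columns 155 and 405. I'll refine its position from this view.

```bash
python3 - <<'E'
from plan import *
p=np.load("pics/w7p.npy",allow_pickle=True).item(); im=cv2.imread("pics/w7.png"); d=np.load("pics/w7d.npy")
m=(im.max(2)<45).astype(np.uint8); z=np.zeros_like(m); z[185:240,250:310]=m[185:240,250:310]
n,l,st,c=cv2.connectedComponentsWithStats(z); k=1+np.argmax(st[1:,4]); print(st[k],c[k]); u=c[k]
t=(.631,-.045,.116)
for K in ([.640,-.140,.1],):
    Y=np.array([-np.sin(.116),np.cos(.116),0]); K=np.array(K)
    print(proj(p,[K,K-.01*Y,K+.01*Y]).round(1))
print("ray z=.1",ray(p,u,.1).round(4),"depth px", d[int(u[1]),int(u[0])])
Kc=p["camera_matrix"];A=R.from_rotvec(p["attitude"]).as_matrix(); dd=d[205,278]; print("front surf pt",(p["origin"]+A@(np.linalg.solve(Kc,[278,205,1])*dd)).round(4))
s=bot.observe(); M=R.from_rotvec(s["eef_rot"]).as_matrix()
for K in ([.640,-.140,.1],): print("knob in tool", (M.T@(np.array(K)-s["tool_pos"])).round(4))
E
```

```text
[263 197  31  39 994] [277.86317907 215.76056338]
[[277.1 217.2]
 [277.1 209. ]
 [277.2 224.8]]
ray z=.1 [ 0.6397 -0.1418  0.1   ] depth px 0.2243001
front surf pt [ 0.6405 -0.1493  0.0963]
knob in tool [ 0.0833 -0.0006 -0.0014]
```

>>> move_arm(series="0.02 0 0 0 0; 0.04 0 -0.001 0 0; 0.06 0 -0.001 0 0; 0.075 0 -0.001 0 0; 0.09 0 -0.001 0 0; 0.1 0 -0.001 0 0; 0.1 0 -0.001 0 0; 0.1 0 -0.001 0 0")

```text
time: 21.9
tool_pos: [0.6392, -0.1285, 0.0873]
eef_rot: [-0.734, 0.634, 1.562]
contact_force: [-0.4, 0.4, 0.8]
grip_width: 0.0854
```

```bash
python3 s.py
python3 - <<'E'
from h import *; from bench import bot
im,d=bot.capture("wrist"); cv2.imwrite("pics/w8.png",im)
im,d=bot.capture("scene"); cv2.imwrite("pics/sc8.png",cv2.resize(im[100:290,120:330],None,fx=3,fy=3))
E
```

```text
t 21.90 [ 0.6392 -0.1285  0.0873] q [ 0.15  1.01  0.71  1.1  -1.04  1.81 -2.18]
lean 40.4 deg az 1.668 (want 1.687) F [-0.4  0.4  0.8]
[[-0.063 -0.993 -0.096]
 [ 0.645 -0.114  0.755]
 [-0.761 -0.015  0.648]]
```

View pics/w8.png

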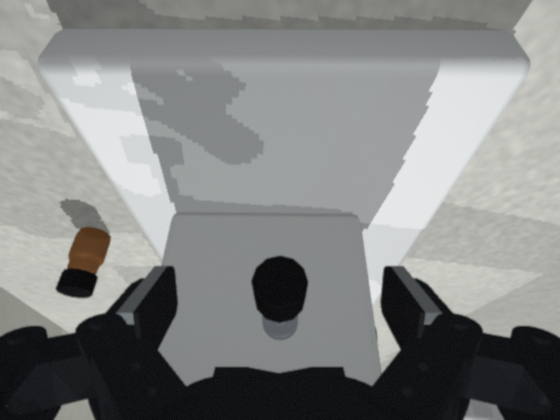

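View pics/sc8.png

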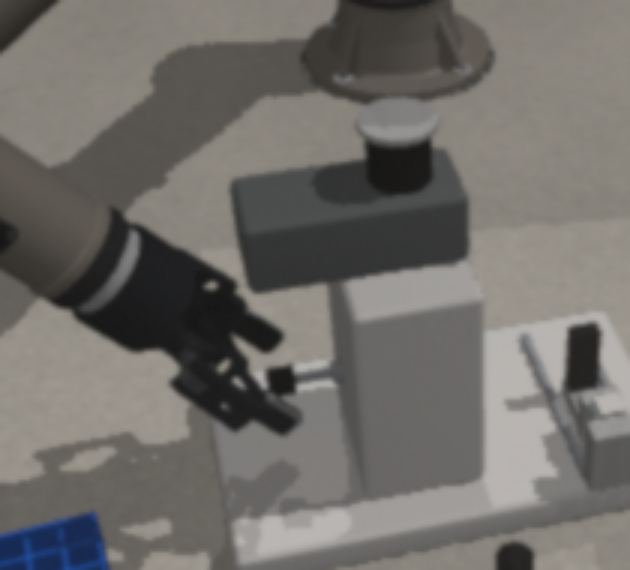

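The knob is between the open pads, at (280,290) in the wrist view, and the hood is clear. Now I close on it.

>>> move_arm(series="0 0 0 0 0.4; 0 0 0 0 0.6; 0 0 0 0 0.7; 0 0 0 0 0.8; 0 0 0 0 0.85; 0 0 0 0 0.85; 0 0 0 0 0.85", newtons=40)

```text
time: 22.7
tool_pos: [0.6389, -0.128, 0.0869]
eef_rot: [-0.733, 0.634, 1.563]
contact_force: [-2.6, -1.2, 2.1]
grip_width: 0.0205
```

```bash
python3 s.py; python3 - <<'E'
from h import *; from bench import bot
print(bot.observe()["grip_width"]); im,d=bot.capture("wrist"); cv2.imwrite("pics/w9.png",im)
s=bot.observe(); M=R.from_rotvec(s["eef_rot"]).as_matrix(); print("-Py in tool",(M.T@np.array([np.sin(.116),-np.cos(.116),0])).round(4))
E
```

```text
t 22.70 [ 0.6389 -0.128   0.0869] q [ 0.15  1.01  0.71  1.1  -1.04  1.81 -2.18]
lean 40.5 deg az 1.670 (want 1.687) F [-2.6 -1.2  2.1]
[[-0.064 -0.993 -0.096]
 [ 0.646 -0.115  0.755]
 [-0.761 -0.014  0.649]]
0.02049810973699502
-Py in tool [-6.489e-01 -7.000e-04 -7.609e-01]
```

View pics/w9.png

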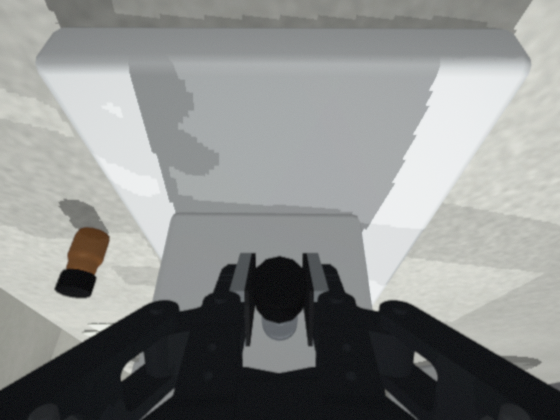

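>>> move_arm(series="-0.0007 0 -0.0008 0 0.85; -0.0013 0 -0.0015 0 0.85; -0.0013 0 -0.0015 0 0.85")

```text
time: 23.05
tool_pos: [0.6389, -0.1282, 0.0869]
eef_rot: [-0.73, 0.631, 1.566]
contact_force: [-3.3, 3.1, 0.5]
grip_width: 0.0205
```

>>> move_arm(series="-0.0007 0 -0.0008 0 0.85; -0.0007 0 -0.0008 0 0.85")

```text
time: 23.25
tool_pos: [0.6389, -0.1283, 0.0869]
eef_rot: [-0.729, 0.63, 1.567]
contact_force: [-4.2, 4.4, 0.7]
grip_width: 0.0208
```

>>> move_arm(series="-0.0007 0 -0.0008 0 0.85; -0.0013 0 -0.0015 0 0.85; -0.0013 0 -0.0015 0 0.85")

```text
time: 23.55
tool_pos: [0.6389, -0.1285, 0.087]
eef_rot: [-0.727, 0.627, 1.57]
contact_force: [-3.8, 7.4, 0.3]
grip_width: 0.0206
```

>>> move_arm(series="-0.0007 0 -0.0008 0 0.85; -0.0007 0 -0.0008 0 0.85")

```text
time: 23.75
tool_pos: [0.6389, -0.1286, 0.087]
eef_rot: [-0.725, 0.626, 1.572]
contact_force: [-5.6, 10.4, 0.4]
grip_width: 0.0208
```

>>> move_arm(series="-0.0007 0 -0.0008 0 0.85; -0.0007 0 -0.0008 0 0.85")

```text
time: 23.95
tool_pos: [0.639, -0.1296, 0.087]
eef_rot: [-0.725, 0.626, 1.572]
contact_force: [-5.8, 9.1, -0.2]
grip_width: 0.0207
```

>>> move_arm(series="0 0 0 0 0.85; 0 0 0 0 0.85")

```text
time: 24.15
tool_pos: [0.6392, -0.1304, 0.087]
eef_rot: [-0.727, 0.627, 1.57]
contact_force: [-5.2, 6.5, 1.6]
grip_width: 0.0207
```

>>> move_arm(series="-0.0004 0 -0.0004 0 0.85; -0.0004 0 -0.0004 0 0.85")

```text
time: 24.35
tool_pos: [0.6395, -0.1331, 0.0869]
eef_rot: [-0.73, 0.63, 1.567]
contact_force: [-4.7, 2.7, 1.9]
grip_width: 0.0204
```

>>> move_arm(series="0 0 0 0 0.85; -0.0007 0 -0.0008 0 0.85; -0.0007 0 -0.0008 0 0.85")

```text
time: 24.65
tool_pos: [0.6401, -0.1379, 0.0868]
eef_rot: [-0.734, 0.635, 1.561]
contact_force: [-3.8, -2.4, 2.0]
grip_width: 0.0204
```

>>> move_arm(series="-0.0007 0 -0.0008 0 0.85; -0.0007 0 -0.0008 0 0.85")

```text
time: 24.85
tool_pos: [0.6401, -0.138, 0.0869]
eef_rot: [-0.733, 0.634, 1.563]
contact_force: [-4.1, -0.6, 3.1]
grip_width: 0.0207
```

The knob has travelled 10 mm and the pull force has fallen away, so the rod is in its middle click. I'll let go and back out along the tool axis.

>>> move_arm(series="0 0 0 0 0.85; 0 0 0 0 0.85; 0 0 0 0 0.6; 0 0 0 0 0.3; 0 0 0 0 0; 0 0 0 0 0; 0 0 0 0 0; 0 0 0 0 0")

```text
time: 25.65
tool_pos: [0.6406, -0.1375, 0.0869]
eef_rot: [-0.734, 0.633, 1.563]
contact_force: [-0.1, 0.6, -0.3]
grip_width: 0.0854
```

```bash
python3 s.py; python3 - <<'E'
from h import *; from bench import bot
im,d=bot.capture("wrist"); cv2.imwrite("pics/w10.png",im)
E
```

```text
t 25.65 [ 0.6406 -0.1375  0.0869] q [ 0.17  1.02  0.71  1.08 -1.05  1.82 -2.18]
lean 40.5 deg az 1.669 (want 1.687) F [-0.1  0.6 -0.3]
[[-0.063 -0.993 -0.097]
 [ 0.646 -0.115  0.755]
 [-0.761 -0.015  0.649]]
```

View pics/w10.png

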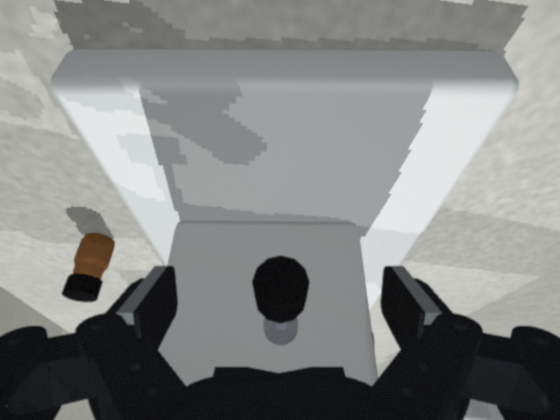

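The fingers are open and the knob at (280,288) is free with more rod showing. Backing out.

>>> move_arm(series="-0.015 0 0 0 0; -0.035 0 0 0 0; -0.06 0 0 0 0; -0.085 0 0 0 0; -0.1 0 0 0 0; -0.1 0 0 0 0; -0.1 0 0 0 0; -0.1 0 0 0 0")

```text
time: 26.5
tool_pos: [0.6468, -0.2009, 0.1621]
eef_rot: [-0.732, 0.632, 1.564]
contact_force: [0.4, -0.0, -0.0]
grip_width: 0.0861
```

```bash
python3 s.py; python3 - <<'E'
from h import *; from bench import bot
p=bot.camera_params("wrist"); im,d=bot.capture("wrist")
m=(im.max(2)<45).astype(np.uint8); z=np.zeros_like(m); z[170:250,240:320]=m[170:250,240:320]
n,l,st,c=cv2.connectedComponentsWithStats(z); k=1+np.argmax(st[1:,4]); u=c[k]; w=ray(p,u,.1); print(st[k],u,w.round(4))
w0=np.array([.6397,-.1418,.1]); print("travel",((w0-w)@np.array([-np.sin(.116),np.cos(.116),0])).round(4))
im,d=bot.capture("scene"); im0=cv2.imread("pics/scene0.png"); cv2.imwrite("pics/sc11.png",cv2.resize(im[130:300,180:400],None,fx=3.5,fy=3.5,interpolation=cv2.INTER_CUBIC))
im,d=bot.capture("side"); cv2.imwrite("pics/si11.png",cv2.resize(im[200:310,220:370],None,fx=5,fy=5,interpolation=cv2.INTER_CUBIC))
E
```

```text
t 26.50 [ 0.6468 -0.2009  0.1621] q [ 0.31  1.03  0.69  0.81 -1.04  1.99 -2.29]
lean 40.6 deg az 1.671 (want 1.687) F [ 0.4 -0.  -0. ]
[[-0.065 -0.993 -0.097]
 [ 0.647 -0.116  0.754]
 [-0.76  -0.014  0.65 ]]
[ 264  198   32   40 1011] [279.41740851 217.11374876] [ 0.6409 -0.1519  0.1   ]
travel 0.0102
```

View pics/sc11.png

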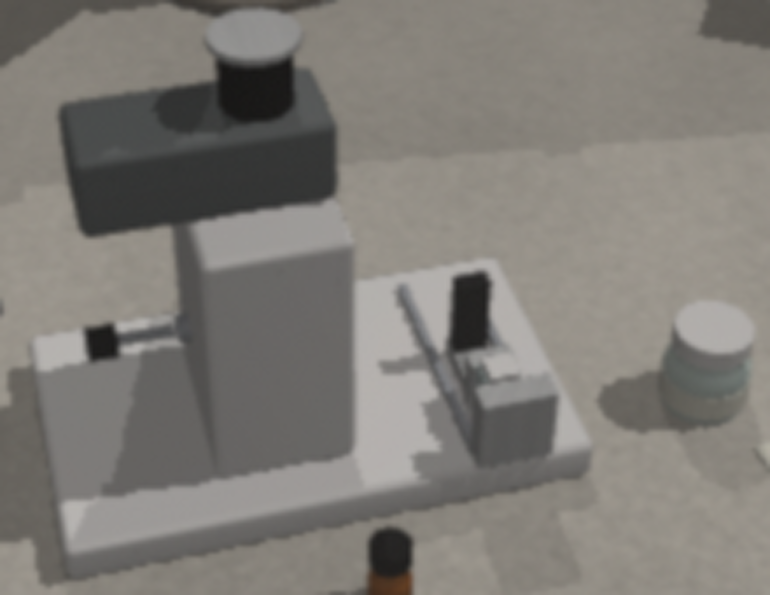

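View pics/si11.png

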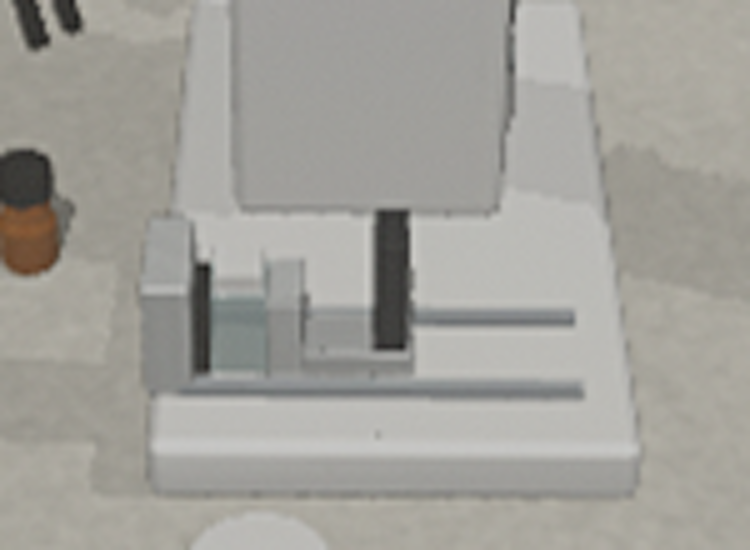

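The knob now sits 10.2 mm farther out, at (100,342) in the enlarged scene view. The cell stands between pad and jaw, at (238,320) in the enlarged side view, and the robot touches nothing. Handing in.

```bash
python3 -c "
from bench import bot
print(bot.hand_in())"
```

```text
the job is handed in; nothing more can be done
None
```

The cell is clamped and the selector rod is at its middle click. I handed the job in at about 26.5 s of the 72 s allowed; no verdict is reported.

- **Clamp:** I pushed the jaw handle with shut fingers until the wrist force read 11.3–11.5 N along x. Less the 2 N of sliding friction, that is about 9–9.5 N on the cell, and no reading came near the 16 N limit. In the final side view the cell stands upright between pad and jaw. I could not measure the 1–2 N left on it after letting go.
- **Tool lean:** The moves only turn the tool about its finger axis. I built up a 40.5° lean by pushing the stretched arm against its reach limit at photometer +y, then carried that attitude to the knob. During this one force reading jumped to about 30 N in free air. It was gone at the next reading, so I took it as a jolt from a joint reaching its limit.
- **Rod:** I gripped the knob at 40 N and pulled; it broke out at a measured 10–12 N. It settled 10 mm out by the tool position and 10.2 mm by the wrist camera after release, and the two agree.
- **Final state:** Wrist force reads about zero, with the gripper open and backed off. The jar and vial look unmoved in the last images. The tray was outside the last enlarged views, but the arm stayed clear of it.

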